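Stopper the flasks and gather them on the transfer plate

TASK

Get the open flasks on the bench ready for transfer: draw the station's handleless sliding cover fully open by pressing on its top and dragging it towards you, then set one rubber stopper from the station upright and fully home in the neck of each flask. Stand every closed flask wholly on the flat steel plate and, once all are closed, slide the cover fully shut over whatever stoppers are left; leave the flasks upright, spare stoppers in the station and everything else on the bench undisturbed.

Things in the scene. Friction and masses are not known exactly. Their poses are not given: they have to be found in the camera images.
- station: fixed grey box 220 (x) x 210 (y) x 58.5 mm, 6 mm walls; origin: centre of underside, own x away from the robot. Back half (own x 2 to 104 mm): compartment holding a white block, top 28 mm high, with four square 26 mm pockets at own x 53, y -69, -23, 23, 69 mm for the stoppers. Front half: deck where the open cover parks. Side rails stand 3 mm above the cover and leave 188 mm of its width free
- cover (a joint): sliding cover of the station: how far it is drawn towards the robot (along the station's own -x) in m, 0 = shut against the back wall, 0.100 = fully open against the front wall; friction about 2 N, stays where it is left
- cover_top (a point): centre of the top face of that cover: plain aluminium plate 106 (x) x 190 (y) x 5 mm, five thin flush dark rubber strips across its middle, no handle, ends hidden by the walls when shut; top face 55.5 mm above the bench; guided, cannot be pushed down or lifted out. Axes as the station
- plate: flat square steel transfer plate, 190 x 190 x 4 mm, fixed on the bench between station and flasks; origin at the centre of its underside, sides along its own x and y. Room for four flasks, one in each quarter
- flask1: conical flask, one of three or four alike, loose on the bench (None if absent): amber glass, 110 mm high, 72 mm across the foot, 34 mm across the neck, 0.22 kg; bore of the neck 26 mm, open to 32 mm deep; origin at the centre of its underside, z up
- flask1_mouth (a point): centre of the rim of flask1's neck, 110 mm above its underside
- flask2: conical flask, one of three or four alike, loose on the bench (None if absent): amber glass, 110 mm high, 72 mm across the foot, 34 mm across the neck, 0.22 kg; bore of the neck 26 mm, open to 32 mm deep; origin at the centre of its underside, z up
- flask2_mouth (a point): centre of the rim of flask2's neck, 110 mm above its underside
- flask3: conical flask, one of three or four alike, loose on the bench (None if absent): amber glass, 110 mm high, 72 mm across the foot, 34 mm across the neck, 0.22 kg; bore of the neck 26 mm, open to 32 mm deep; origin at the centre of its underside, z up
- flask3_mouth (a point): centre of the rim of flask3's neck, 110 mm above its underside
- flask4: conical flask, one of three or four alike, loose on the bench (None if absent): amber glass, 110 mm high, 72 mm across the foot, 34 mm across the neck, 0.22 kg; bore of the neck 26 mm, open to 32 mm deep; origin at the centre of its underside, z up
- flask4_mouth (a point): centre of the rim of flask4's neck, 110 mm above its underside
- stopper1: stopper of dark rubber, one of four identical ones standing in the station, 38 mm high, 30 g: a tapered plug (17 mm across at the tip, 22 mm at its top, 20 mm long) under a round grip head 32 mm across and 18 mm high; origin at the centre of the plug's tip, z up towards the head. In the station the head's underside rests on the white block
- stopper1_shoulder (a point): centre of the underside of stopper1's head, 20 mm above the tip; it meets the flask's rim when the stopper is fully home
- stopper2: stopper of dark rubber, one of four identical ones standing in the station, 38 mm high, 30 g: a tapered plug (17 mm across at the tip, 22 mm at its top, 20 mm long) under a round grip head 32 mm across and 18 mm high; origin at the centre of the plug's tip, z up towards the head. In the station the head's underside rests on the white block
- stopper2_shoulder (a point): centre of the underside of stopper2's head, 20 mm above the tip; it meets the flask's rim when the stopper is fully home
- stopper3: stopper of dark rubber, one of four identical ones standing in the station, 38 mm high, 30 g: a tapered plug (17 mm across at the tip, 22 mm at its top, 20 mm long) under a round grip head 32 mm across and 18 mm high; origin at the centre of the plug's tip, z up towards the head. In the station the head's underside rests on the white block
- stopper3_shoulder (a point): centre of the underside of stopper3's head, 20 mm above the tip; it meets the flask's rim when the stopper is fully home
- stopper4: stopper of dark rubber, one of four identical ones standing in the station, 38 mm high, 30 g: a tapered plug (17 mm across at the tip, 22 mm at its top, 20 mm long) under a round grip head 32 mm across and 18 mm high; origin at the centre of the plug's tip, z up towards the head. In the station the head's underside rests on the white block
- stopper4_shoulder (a point): centre of the underside of stopper4's head, 20 mm above the tip; it meets the flask's rim when the stopper is fully home
- petri: petri dish, 84 mm across, 16 mm high; a bystander, loose on the bench, origin at its underside
- timer: small white digital timer, 68x62x18 mm; a bystander, loose on the bench, origin at its underside
- tape: roll of masking tape, 85 mm across, 19 mm high; a bystander, loose on the bench, origin at its underside
- marker: black marker pen lying down, 140 mm long; a bystander, loose on the bench, origin at its underside
Things that resemble listed ones, but are neither listed nor needed, are in the scene too. What is shaped like the flask3 but turquoise or yellow is not meant.

How it is judged:
By the outcome, as a careful person would: the job done as asked, in the order asked, and still so for the second after the job is handed in, with the robot touching nothing.
Of flask1, flask2, flask3, flask4 only 3 to 4 are there at a start; the rules pass over those that are not, and their reading is None.
At some moment in a run one of flask1, flask2, flask3, flask4 may be knocked a few centimetres aside while the robot is not near it.
It also fails if it takes over 210 s, if anything falls off the work surface, if the arm or the gripper's body presses on something with over 40 N, if the wrist force passes 120 N, or if a joint passes its speed limit or range.

ROBOT

A 6-joint arm with a two-finger parallel gripper is mounted at the origin on a cart in front of the work surface, level with it; the furniture and walls round the work are solid. World frame = base frame: x ahead of the robot, y to its left, z up, the work surface at z = 0. Lengths are in m, angles in rad, forces in N, time in s.
With the tool pointing down it reaches from about 0.3 to 0.85 m from the base axis. Payload 5.4 kg.
Tool frame: the origin (TCP) lies at the very end of the fingers, on their centre line; the grasp point (between the pads) lies 19 mm behind it; z points along the fingers, y is the direction in which the jaws open and shut (so a half turn about z gives the same grasp; the last joint's range is limited). The gripper opens to 85 mm and grips with 20 to 120 N. Pads are 22 mm wide; open, the fingers measure 114 mm over their backs; the gripper's body (76 mm by 85 mm) begins 54 mm behind the grasp point. The pads swing forward as they close: fully open they stand 13 mm farther back than shut.
Start: joints at [1.083, 0.158, 1.597, -0, 1.386, -0.21], TCP at [0.158, 0.553, 0.231] pointing down, gripper open.
Joint ranges: [-2.91, 2.91], [-0.94, 2.29], [0.18, 2.7], [-1.29, 4.43], [0.17, 2.64], [-3, 3]. Speed limits (rad/s): [2.57, 2.57, 3.14, 3.14, 3.14, 3.14].

INTERFACE

Orientations are given as [roll, pitch, yaw] about the fixed x, y, z axes, in that order (R = Rz(yaw) Ry(pitch) Rx(roll)).
In Python, from cell import arm gives the robot as it stands.
- The arm moves only by the tool apply_moves, never from a script. Its argument "deltas" is a list of rows, each an object with "xyz": the shift along the tool's x, y, z scaled (see below), a list of three; "roll": the turn about the tool's z scaled (see below); "claw": the opening, from 0 (shut) to 1 (fully open). In form: [{"xyz": [dx, dy, dz], "roll": roll, "claw": claw}, ...]. A call has exactly 10 rows; each row shifts and turns the pose as measured when the row begins, along the tool's axes as they then stand; what a row does not reach is not made up. The controller multiplies each number of a shift by 100 mm and each number of a turn by 45 degrees. A row lasts 1/12 s, in which the tool goes at most 41.7 mm and 7.16 degrees, less where a joint would pass 70% of its speed; a pose out of reach is approached as far as the arm can. A call with a number of a shift or a turn outside -1 to 1 is refused whole. A call with a gripper value outside its range is refused whole. The fingers move at their own pace and stop on an object; the grip force is fixed at half the most. Time passes only in rows, so rows that do not move let the fingers close, or fill a call up. It gives the time, the measured TCP pose, the force and the opening at its end, in the units of the state.
- arm.sense(): the state, without advancing time (a new reading comes with each control period).
- arm.grab_frame(name): name is "side" or "top"; returns the picture (400x640x3 uint8, red, green, blue); there is no depth.
- arm.camera_info(name): a dict with "camera_matrix" (3x3 intrinsics, pixels), "R" (3x3) and "t" (3): a world point X has camera coordinates R X + t. Camera axes: x right, y down, z forward; pixel columns grow to the right and rows downward; lengths in m; the calibration is good to about 2 mm. A picture is of the moment at which its call begins. camera_info takes no time and is no camera call.
- arm.finish_job(): hands the job in, once; it reports no verdict.
The state is a dict: "time": time; "q": joint angles; "qd": joint speeds; "tau": joint torques, N m; "position": TCP position; "tcp_rot": TCP orientation; "ft_force": force on the tool from outside, world axes, zero at the start; "torque": the same for the moment, N m; "finger_gap": finger opening in m.
Only numpy, scipy, OpenCV 4.12 (cv2) and the standard library are available. Lean on these libraries where they do the work, as an engineer would, in place of code of your own. Each camera call takes 0.05 s, during which the arm holds its last target. There are 200 camera calls.

## Working session

There is one attempt and no reset: what is moved stays moved. The work goes in short steps, Python scripts to look and compute and a tool call to move; the robot and the scene stay as the last step left them, time stands still between calls to the robot, and variables do not carry over. Pictures are saved under pics/ and viewed, about 12 in all and at most 16, crops included, and the job is handed in when it is done.

Besides the shell and the picture viewer there is one more tool, called after "Emit:" by a JSON object that holds its "api" and its "payload", one argument or row to a line. apply_moves: Moves the arm, as the interface text tells. Its arguments: {"type":"object","properties":{"deltas":{"type":"array"}},"required":["deltas"]}

```bash
ls; mkdir -p pics; python3 - <<'E'
from cell import arm
import cv2
for n in("side","top"):
    im=arm.grab_frame(n); cv2.imwrite(f"pics/{n}0.png",im[:,:,::-1])
    c=arm.camera_info(n); print(n,c)
print(arm.sense())
a=cv2.imread("pics/side0.png");b=cv2.imread("pics/top0.png")
E
```

```text
pics
side {'camera_matrix': array([[401.23866049,   0.        , 320.44766031],
       [  0.        , 401.23866049, 198.76607387],
       [  0.        ,   0.        ,   1.        ]]), 'R': array([[ 0.98834947, -0.15218912, -0.00194652],
       [-0.06957537, -0.44038913, -0.89510708],
       [ 0.13536833,  0.88481404, -0.44584698]]), 't': array([-0.49444492,  0.13312537,  1.3876981 ])}
top {'camera_matrix': array([[450.67265009,   0.        , 316.14436248],
       [  0.        , 450.67265009, 193.5131957 ],
       [  0.        ,   0.        ,   1.        ]]), 'R': array([[-0.01179794, -0.99985544,  0.01224403],
       [-0.99047416,  0.01000547, -0.13733474],
       [ 0.13719238, -0.01374766, -0.99044902]]), 't': array([0.02557832, 0.51721432, 1.53764963])}
{'time': 0.1, 'q': array([ 1.08290031e+00,  1.59007082e-01,  1.59813669e+00,  5.94540732e-06,
        1.38620952e+00, -2.10114225e-01]), 'qd': array([ 0.00140901, -0.00278621, -0.00358585,  0.00127508, -0.00048112,
       -0.00047997]), 'tau': array([-6.45782748e-04, -3.96994901e+01, -3.32334852e+01, -2.44817302e-04,
        4.19807446e-03, -5.36928880e-06]), 'position': array([0.15743781, 0.55244745, 0.23038832]), 'tcp_rot': array([-3.13987195e+00, -3.72933497e-04,  2.86380945e+00]), 'ft_force': array([ 0.41636602, -0.35753908, -0.49529699]), 'torque': array([-0.05087988, -0.03340204, -0.0084463 ]), 'finger_gap': 0.08527269599651408}
```

View pics/side0.png

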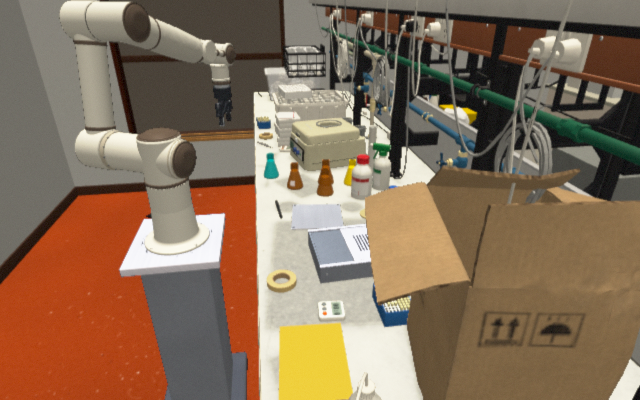

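View pics/top0.png

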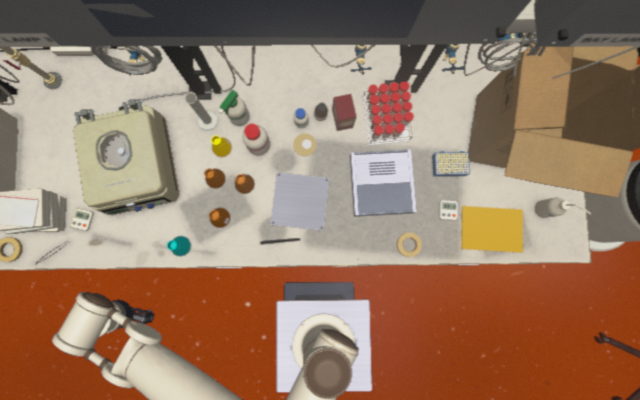

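Top view: amber flasks at about (215,177), (244,183) and (220,216). Turquoise (179,245) and yellow (221,146) are decoys. The plate is at (300,201) and the station at (383,183). I'll confirm in one enlarged crop.

```bash
python3 - <<'E'
import cv2,numpy as np
a=cv2.imread("pics/side0.png");b=cv2.imread("pics/top0.png")
t=cv2.resize(b[130:255,165:425],None,fx=3,fy=3,interpolation=cv2.INTER_CUBIC)
s=cv2.resize(a[145:210,255:400],(780,350)[0:2] and (446,200),interpolation=cv2.INTER_CUBIC)
o=np.zeros((375+205,780,3),np.uint8);o[:375]=t;o[380:580,:446]=s
cv2.imwrite("pics/c1.png",o)
E
```

```text
(no output)
```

View pics/c1.png

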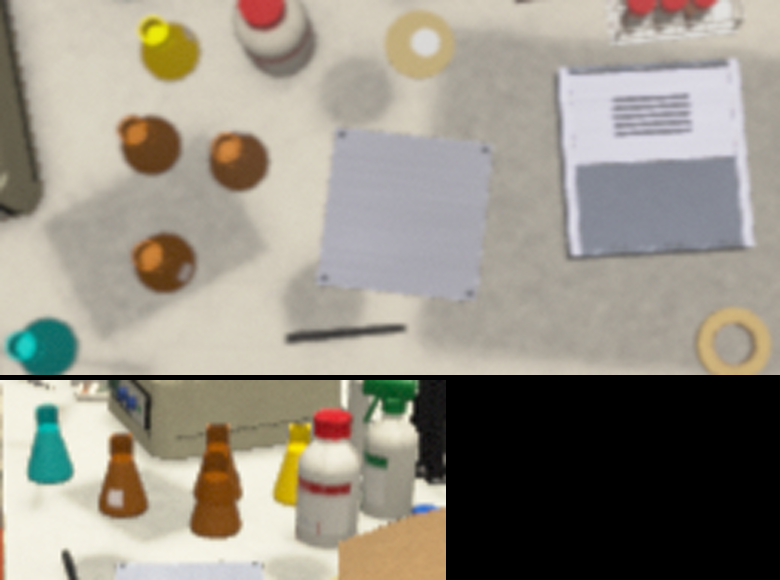

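Confirmed: three amber flasks and no fourth. Next I'll measure them by fitting silhouettes, and the plate and station from their corners.

```bash
cat > h.py <<'E'
from cell import arm
import numpy as np, cv2
from scipy.optimize import minimize
C={n:arm.camera_info(n) for n in("side","top")}
def proj(P,n):
    c=C[n];return cv2.projectPoints(np.atleast_2d(P).astype(float),cv2.Rodrigues(c["R"])[0],c["t"],c["camera_matrix"],None)[0][:,0]
def back(px,z,n="top"):   # pixel -> world at height z
    c=C[n];d=np.linalg.inv(c["camera_matrix"])@np.array([px[0],px[1],1.]);d=c["R"].T@d;o=-c["R"].T@c["t"]
    return (o+d*(z-o[2])/d[2])
def tri(pt,ps):
    P=[C[n]["camera_matrix"]@np.c_[C[n]["R"],C[n]["t"]] for n in("top","side")]
    X=cv2.triangulatePoints(*P,np.array(pt,float).reshape(2,1),np.array(ps,float).reshape(2,1));return (X[:3]/X[3]).ravel()
def amber(im):
    h=cv2.cvtColor(im,cv2.COLOR_RGB2HSV);return (((h[...,0]>4)&(h[...,0]<17)&(h[...,1]>150)&(h[...,2]>50))*255).astype(np.uint8)
A=np.linspace(0,2*np.pi,40)
def ring(x,y,z,r): return np.c_[x+r*np.cos(A),y+r*np.sin(A),z+0*A]
def sil(x,y,z0,n,S=8):
    P=np.r_[ring(x,y,z0,.036),ring(x,y,z0+.012,.034),ring(x,y,z0+.078,.017),ring(x,y,z0+.11,.017)]
    return P
def fitflask(mask,x,y,z0=0.,n="top"):
    # soft-IoU of outline against the local mask, upsampled
    u,v=proj([[x,y,z0+.05]],n)[0].astype(int);w=24;S=6
    m=cv2.resize(mask[v-w:v+w,u-w:u+w],None,fx=S,fy=S,interpolation=cv2.INTER_LINEAR)>127
    def f(p):
        q=(proj(sil(p[0],p[1],z0,n),n)-[u-w,v-w]+.5)*S-.5
        o=np.zeros(m.shape,np.uint8)
        k=len(A)
        for i in range(3): cv2.fillConvexPoly(o,cv2.convexHull(np.round(q[i*k:(i+2)*k]).astype(np.int32)),1)
        o=o>0;return 1-(o&m).sum()/(o|m).sum()
    r=minimize(f,[x,y],method="Nelder-Mead",options=dict(initial_simplex=[[x,y],[x+.015,y],[x,y+.015]],xatol=1e-4,fatol=1e-4))
    return r.x,1-r.fun
def see(tag):
    o={}
    for n in("top","side"):
        o[n]=arm.grab_frame(n);cv2.imwrite(f"pics/{tag}_{n}.png",o[n][:,:,::-1])
    return o
def go(x,y,z,yaw=None):
    s=arm.sense();p=s["position"];r=s["tcp_rot"]
    R=cv2.Rodrigues(np.array([0,0,r[2]]))[0]@np.diag([1,-1,-1.])
    d=R.T@(np.array([x,y,z])-p)
    dy=0 if yaw is None else (yaw-r[2]+np.pi/2)%np.pi-np.pi/2
    print("pos",p.round(4),"rot",r.round(3),"F",s["ft_force"].round(1),"gap",round(s["finger_gap"],4),"t",round(s["time"],2))
    # turn about tool z (down) is minus yaw
    print("tool delta /100mm",(d*10).round(3),"roll/45deg",round(-dy/(np.pi/4),3), "rows>=",round(np.abs(np.linalg.norm(d)/.0417),1))
E
python3 - <<'E'
from h import *
t=cv2.imread("pics/top0.png")[:,:,::-1].copy();s=cv2.imread("pics/side0.png")[:,:,::-1].copy()
m=amber(t);ms=amber(s)
for px in((215.7,178.7),(244.7,184),(220.3,217.7)):
    g=back(px,0)[:2]; a,i=fitflask(m,*g); b,j=fitflask(ms,*g,n="side"); print("flask",a.round(4),round(i,3),"side",b.round(4),round(j,3))
    print("  q",np.degrees(np.arctan2(a[1],a[0])).round(1))
k=lambda u,v:(165+u/3-.33,130+v/3-.33)
st=[back(k(*c),.0585) for c in((570,257),(752,245),(737,60),(558,68))]
st=np.array(st)[:,:2];print("station",st.round(4).tolist(),[np.linalg.norm(st[i]-st[i-1]).round(4) for i in range(4)],st.mean(0))
pl=np.array([back(k(*c),.004) for c in((318,284),(475,300),(491,147),(336,129))])[:,:2]
print("plate",pl.round(4).tolist(),[np.linalg.norm(pl[i]-pl[i-1]).round(4) for i in range(4)],pl.mean(0))
for nm,c in(("station",st),("plate",pl)):
    f=(c[3]-c[0]+c[2]-c[1]);l=(c[0]-c[1]+c[3]-c[2]);print(nm,"yaw",np.arctan2(f[1],f[0]),np.arctan2(-l[0],l[1]))
print("project station corners in side",proj(np.c_[st,[.0585]*4],"side").round(1).tolist())
print("proj plate side",proj(np.c_[pl,[.004]*4],"side").round(1).tolist())
for nm,c in(("petri?",(355,90)),("petri?",(325,295)),("mk",(287,338)),("mk",(405,327)),("tape",(420,45))):print(nm,back(k(*c),.01).round(3))
E
python3 - <<'E'
import cv2
a=cv2.imread("pics/side0.png");cv2.imwrite("pics/c2.png",cv2.resize(a[195:290,280:400],None,fx=6,fy=6,interpolation=cv2.INTER_CUBIC))
E
```

```text
flask [0.5774 0.3761] 0.712 side [0.5654 0.2864] 0.763
  q 33.1
flask [0.5597 0.2735] 0.498 side [0.5649 0.2877] 0.747
  q 26.0
flask [0.4388 0.3586] 0.676 side [0.4404 0.3674] 0.643
  q 39.3
station [[0.4376, -0.1106], [0.4491, -0.3193], [0.6657, -0.3108], [0.658, -0.1019]] [np.float64(0.2206), np.float64(0.2089), np.float64(0.2167), np.float64(0.2091)] [ 0.55260119 -0.21065319]
plate [[0.4138, 0.181], [0.393, -0.0032], [0.575, -0.0248], [0.5986, 0.1599]] [np.float64(0.186), np.float64(0.1853), np.float64(0.1833), np.float64(0.1862)] [0.495106   0.07823972]
station yaw 0.03931082188491073 0.04591536751546023
plate yaw -0.11589371622525425 -0.11974521790984535
project station corners in side [[306.7, 228.8], [319.7, 265.7], [392.3, 257.2], [371.0, 222.3]]
proj plate side [[292.1, 204.0], [291.0, 227.7], [342.1, 226.7], [338.6, 203.1]]
petri? [0.645 0.137 0.01 ]
petri? [0.4   0.172 0.01 ]
mk [0.351 0.216 0.01 ]
mk [0.362 0.079 0.01 ]
tape [0.699 0.059 0.01 ]
```

View pics/c2.png

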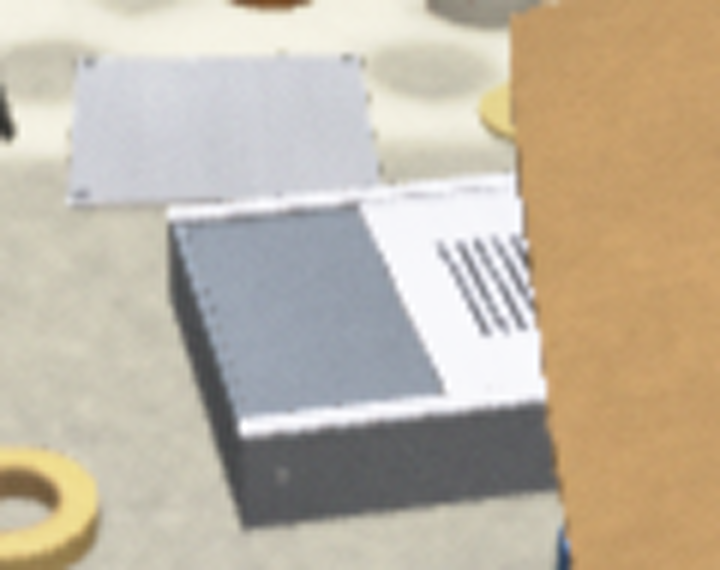

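The side view agrees with the projected corners to about 1 px. The flask mask needs fixing.

```bash
python3 - <<'E'
from h import *
t=cv2.imread("pics/top0.png")[:,:,::-1].copy()
h=cv2.cvtColor(t,cv2.COLOR_RGB2HSV)
for (u,v) in((244,184),(247,187),(241,180),(252,184),(255,190),(215,187),(220,217)):print((u,v),h[v,u],t[v,u])
m=amber(t);print("\n".join("".join("#" if x else "." for x in r) for r in m[165:232,200:258]))
go(.6056,-.2085,.16,0.042+np.pi)
E
```

```text
(244, 184) [ 14 157 104] [104  69  40]
(247, 187) [ 14 161 100] [100  67  37]
(241, 180) [ 14 170 207] [207 135  69]
(252, 184) [ 13 138 105] [105  73  48]
(255, 190) [ 21  28 213] [213 206 190]
(215, 187) [ 13 123 106] [106  77  55]
(220, 217) [ 16 199 109] [109  69  24]
..........................................................
..........................................................
..........................................................
..........................................................
..........................................................
........##########........................................
.......#############......................................
......###############.....................................
.....#################....................................
......#################...................................
......#################.................####..............
......##################...............########...........
.......#################..............############........
.......#################.............#############........
.
[... 2586 characters left out ...]
........
.............###########..................................
..............###########.................................
................########..................................
..................####....................................
..........................................................
..........................................................
..........................................................
..........................................................
..........................................................
pos [0.1574 0.5524 0.2304] rot [-3.14  -0.     2.864] F [ 0.4 -0.4 -0.5] gap 0.0853 t 0.1
tool delta /100mm [-6.397 -6.089  0.704] roll/45deg -0.407 rows>= 21.2
```

Emit:
{"api": "apply_moves", "payload": {
  "deltas": [
    {"xyz": [-0.28,-0.27,0],"roll": 0,"claw": 0},
    {"xyz": [-0.28,-0.27,0],"roll": 0,"claw": 0},
    {"xyz": [-0.28,-0.27,0],"roll": 0,"claw": 0},
    {"xyz": [-0.28,-0.27,0],"roll": 0,"claw": 0},
    {"xyz": [-0.28,-0.27,0],"roll": 0,"claw": 0},
    {"xyz": [-0.28,-0.27,0],"roll": 0,"claw": 0},
    {"xyz": [-0.28,-0.27,0],"roll": 0,"claw": 0},
    {"xyz": [-0.28,-0.27,0],"roll": 0,"claw": 0},
    {"xyz": [-0.28,-0.27,0],"roll": 0,"claw": 0},
    {"xyz": [-0.28,-0.27,0],"roll": 0,"claw": 0}
  ]
}}

```text
time: 0.93
position: [0.3542, 0.2063, 0.2247]
tcp_rot: [-3.135, -0.005, 2.879]
ft_force: [0.0, 0.8, -0.1]
finger_gap: -0.0
```

Emit:
{"api": "apply_moves", "payload": {
  "deltas": [
    {"xyz": [-0.28,-0.27,0],"roll": 0,"claw": 0},
    {"xyz": [-0.28,-0.27,0],"roll": 0,"claw": 0},
    {"xyz": [-0.28,-0.27,0],"roll": 0,"claw": 0},
    {"xyz": [-0.28,-0.27,0],"roll": 0,"claw": 0},
    {"xyz": [-0.28,-0.27,0],"roll": 0,"claw": 0},
    {"xyz": [-0.28,-0.27,0],"roll": 0,"claw": 0},
    {"xyz": [-0.28,-0.27,0],"roll": 0,"claw": 0},
    {"xyz": [-0.28,-0.27,0],"roll": 0,"claw": 0},
    {"xyz": [-0.28,-0.27,0],"roll": 0,"claw": 0},
    {"xyz": [-0.28,-0.27,0],"roll": 0,"claw": 0}
  ]
}}

```text
time: 1.77
position: [0.5574, -0.1469, 0.2212]
tcp_rot: [-3.137, -0.009, 2.875]
ft_force: [0.3, 0.8, -0.2]
finger_gap: -0.0002
```

```bash
python3 - <<'E'
s=open("h.py").read()
s=s.replace("(h[...,0]<17)&(h[...,1]>150)&(h[...,2]>50)","(h[...,0]<20)&(h[...,1]>85)&(h[...,2]>20)")
s=s.replace("u,v=proj([[x,y,z0+.05]],n)[0].astype(int);w=24;S=6","u,v=proj([[x,y,z0+.05]],n)[0].astype(int);w=24;S=6\n    L=cv2.connectedComponents(mask)[1];q0=L[v-4:v+5,u-4:u+5];q0=q0[q0>0];mask=((L==np.bincount(q0).argmax())*255).astype(np.uint8) if len(q0) else mask")
open("h.py","w").write(s)
E
python3 - <<'E'
from h import *
t=cv2.imread("pics/top0.png")[:,:,::-1].copy();s=cv2.imread("pics/side0.png")[:,:,::-1].copy()
m=amber(t);ms=amber(s)
for px in((215.7,178.7),(244.7,184),(220.3,217.7)):
    g=back(px,0)[:2]; a,i=fitflask(m,*g); b,j=fitflask(ms,*g,n="side"); print("flask",g.round(4),a.round(4),round(i,3),"side",b.round(4),round(j,3))
go(.6056,-.2085,.16,0.042+np.pi)
E
```

```text
flask [0.5795 0.3781] [0.5813 0.3797] 0.882 side [0.562  0.2798] 0.733
flask [0.5593 0.2743] [0.561  0.2765] 0.868 side [0.5623 0.281 ] 0.732
flask [0.4395 0.3592] [0.4411 0.3622] 0.84 side [0.4403 0.3606] 0.834
pos [ 0.5574 -0.1469  0.2212] rot [-3.137 -0.009  2.875] F [ 0.3  0.8 -0.2] gap -0.0002 t 1.77
tool delta /100mm [-0.627 -0.468  0.612] roll/45deg -0.393 rows>= 2.4
```

Emit:
{"api": "apply_moves", "payload": {
  "deltas": [
    {"xyz": [-0.22,-0.16,0.2],"roll": 0,"claw": 0},
    {"xyz": [-0.22,-0.16,0.3],"roll": 0,"claw": 0},
    {"xyz": [-0.18,-0.14,0.3],"roll": 0,"claw": 0},
    {"xyz": [0,0,0.3],"roll": -0.13,"claw": 0},
    {"xyz": [0,0,0.3],"roll": -0.13,"claw": 0},
    {"xyz": [0,0,0.1],"roll": -0.13,"claw": 0},
    {"xyz": [0,0,0],"roll": 0,"claw": 0},
    {"xyz": [0,0,0],"roll": 0,"claw": 0},
    {"xyz": [0,0,0],"roll": 0,"claw": 0},
    {"xyz": [0,0,0],"roll": 0,"claw": 0}
  ]
}}

```text
time: 2.6
position: [0.6076, -0.2216, 0.0626]
tcp_rot: [-3.138, -0.009, -3.106]
ft_force: [-0.2, 0.1, 0.4]
finger_gap: 0.0
```

```bash
python3 - <<'E'
from h import *
go(.6056,-.2085,.0555,0.042+np.pi)
E
```

```text
pos [ 0.6076 -0.2216  0.0626] rot [-3.138 -0.009 -3.106] F [-0.2  0.1  0.4] gap 0.0 t 2.6
tool delta /100mm [0.015 0.132 0.071] roll/45deg -0.008 rows>= 0.4
```

Emit:
{"api": "apply_moves", "payload": {
  "deltas": [
    {"xyz": [0.01,0.12,0],"roll": 0,"claw": 0},
    {"xyz": [0,0,0.03],"roll": 0,"claw": 0},
    {"xyz": [0,0,0.03],"roll": 0,"claw": 0},
    {"xyz": [0,0,0.03],"roll": 0,"claw": 0},
    {"xyz": [0,0,0.03],"roll": 0,"claw": 0},
    {"xyz": [0,0,0.03],"roll": 0,"claw": 0},
    {"xyz": [0,0,0.03],"roll": 0,"claw": 0},
    {"xyz": [0,0,0.03],"roll": 0,"claw": 0},
    {"xyz": [0,0,0.03],"roll": 0,"claw": 0},
    {"xyz": [0,0,0.03],"roll": 0,"claw": 0}
  ]
}}

```text
time: 3.43
position: [0.6117, -0.2092, 0.0554]
tcp_rot: [-3.133, -0.0, -3.107]
ft_force: [-10.4, 5.6, 17.7]
finger_gap: 0.0
```

Emit:
{"api": "apply_moves", "payload": {
  "deltas": [
    {"xyz": [0.08,0,0.03],"roll": 0,"claw": 0},
    {"xyz": [0.1,0,0.03],"roll": 0,"claw": 0},
    {"xyz": [0.1,0,0.03],"roll": 0,"claw": 0},
    {"xyz": [0.1,0,0.03],"roll": 0,"claw": 0},
    {"xyz": [0.1,0,0.03],"roll": 0,"claw": 0},
    {"xyz": [0.1,0,0.03],"roll": 0,"claw": 0},
    {"xyz": [0.1,0,0.03],"roll": 0,"claw": 0},
    {"xyz": [0.1,0,0.03],"roll": 0,"claw": 0},
    {"xyz": [0.1,0,0.03],"roll": 0,"claw": 0},
    {"xyz": [0.1,0,0.03],"roll": 0,"claw": 0}
  ]
}}

```text
time: 4.27
position: [0.5439, -0.2125, 0.0557]
tcp_rot: [-3.124, 0.069, -3.111]
ft_force: [3.2, 8.0, 17.3]
finger_gap: 0.0001
```

Emit:
{"api": "apply_moves", "payload": {
  "deltas": [
    {"xyz": [0.08,0,0.02],"roll": 0,"claw": 0},
    {"xyz": [0.08,0,0.02],"roll": 0,"claw": 0},
    {"xyz": [0.08,0,0.02],"roll": 0,"claw": 0},
    {"xyz": [0.08,0,0.02],"roll": 0,"claw": 0},
    {"xyz": [0.08,0,0.02],"roll": 0,"claw": 0},
    {"xyz": [0.08,0,0.02],"roll": 0,"claw": 0},
    {"xyz": [0,0,-0.05],"roll": 0,"claw": 0},
    {"xyz": [0,0,-0.2],"roll": 0,"claw": 0},
    {"xyz": [0,0,-0.2],"roll": 0,"claw": 0},
    {"xyz": [0,0,0],"roll": 0,"claw": 0}
  ]
}}

```text
time: 5.1
position: [0.5063, -0.2134, 0.1027]
tcp_rot: [-3.12, 0.105, -3.116]
ft_force: [0.5, -0.8, 0.5]
finger_gap: 0.0004
```

```bash
python3 - <<'E'
from h import *
go(.5,-.21,.1,0.042+np.pi)
o=see("d1")
cv2.imwrite("pics/c3.png",cv2.resize(o["top"][130:230,340:430,::-1],None,fx=5,fy=5,interpolation=cv2.INTER_CUBIC))
E
```

```text
pos [ 0.5063 -0.2134  0.1027] rot [-3.12   0.105 -3.116] F [ 0.5 -0.8  0.5] gap 0.0004 t 5.1
tool delta /100mm [0.062 0.036 0.027] roll/45deg -0.02 rows>= 0.2
```

View pics/c3.png

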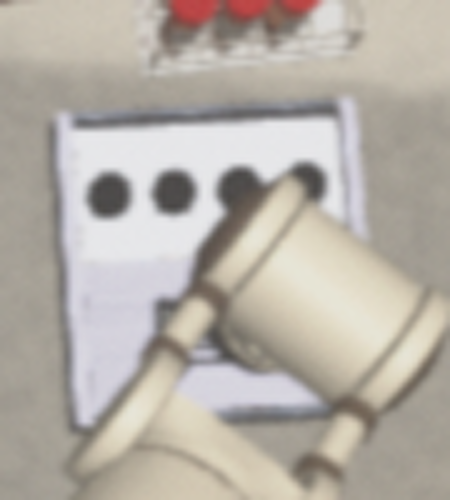

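```bash
python3 - <<'E'
from h import *
im=cv2.imread("pics/d1_top.png")[:,:,::-1]
c,s=np.cos(.042),np.sin(.042)
W=lambda x,y,z:[.5526+c*x-s*y,-.2107+s*x+c*y,z]
# profile along own x at y=+85..60 (cover top height)
xs=np.arange(-.11,.06,.004)
for y in(.08,.046):
    p=proj([W(x,y,.0555) for x in xs],"top")
    v=cv2.remap(im,p[:,0].astype(np.float32)[None],p[:,1].astype(np.float32)[None],cv2.INTER_LINEAR)[0].astype(int)
    print(y,[(round(float(x)*1000),*w.tolist()) for x,w in zip(xs,v)])
E
```

```text
0.08 [(-110, 205, 196, 176), (-106, 176, 169, 153), (-102, 145, 139, 127), (-98, 138, 135, 129), (-94, 161, 158, 160), (-90, 188, 184, 193), (-86, 203, 201, 211), (-82, 210, 207, 218), (-78, 211, 209, 219), (-74, 211, 209, 219), (-70, 210, 208, 218), (-66, 211, 209, 218), (-62, 209, 207, 217), (-58, 210, 208, 218), (-54, 211, 209, 219), (-50, 212, 209, 219), (-46, 213, 210, 221), (-42, 212, 209, 219), (-38, 209, 207, 218), (-34, 208, 205, 217), (-30, 208, 206, 217), (-26, 208, 206, 217), (-22, 211, 209, 219), (-18, 212, 209, 219), (-14, 210, 209, 219), (-10, 212, 210, 220), (-6, 212, 209, 219), (-2, 213, 210, 220), (2, 216, 215, 221), (6, 224, 224, 227), (10, 229, 230, 232), (14, 230, 231, 233), (18, 230, 231, 233), (22, 230, 231, 233), (26, 230, 230, 233), (30, 226, 227, 229), (34, 196, 197, 199), (38, 136, 136, 138), (42, 98, 96, 96), (46, 83, 83, 82), (50, 85, 83, 82), (54, 89, 87, 88), (58, 104, 103, 103)]
0.046 [(-110, 203, 193, 173), (-106, 205, 194, 175), (-102, 206, 195, 176), (-98, 209, 199, 179), (-94, 215, 206, 185), (-90, 220, 213, 191), (-86, 220, 213, 192), (-82, 219, 212, 189), (-78, 216, 207, 187), (-74, 210, 200, 180), (-70, 190, 180, 163), (-66, 162, 155, 140), (-62, 138, 131, 119), (-58, 120, 110, 101), (-54, 114, 104, 100), (-50, 133, 126, 129), (-46, 160, 158, 165), (-42, 167, 165, 173), (-38, 171, 169, 178), (-34, 171, 170, 180), (-30, 174, 173, 183), (-26, 184, 182, 193), (-22, 203, 201, 214), (-18, 212, 210, 219), (-14, 213, 210, 219), (-10, 213, 210, 220), (-6, 213, 210, 220), (-2, 214, 213, 222), (2, 218, 217, 225), (6, 226, 227, 231), (10, 230, 230, 233), (14, 230, 231, 233), (18, 230, 230, 233), (22, 230, 231, 233), (26, 230, 231, 233), (30, 229, 230, 232), (34, 229, 230, 232), (38, 229, 230, 233), (42, 228, 228, 230), (46, 224, 224, 227), (50, 220, 220, 223), (54, 222, 223, 225), (58, 227, 227, 230)]
```

```bash
python3 - <<'E'
from h import *
c,s=np.cos(.042),np.sin(.042)
W=lambda x,y,z:[.5526+c*x-s*y,-.2107+s*x+c*y,z]
xs=np.arange(-.02,.026,.002)
for f in("top0","d1_top"):
    im=cv2.imread(f"pics/{f}.png")[:,:,::-1]
    for y in(.08,.05,):
        p=proj([W(x,y,.0555) for x in xs],"top")
        v=cv2.remap(im,p[:,0].astype(np.float32)[None],p[:,1].astype(np.float32)[None],cv2.INTER_LINEAR)[0].astype(int).mean(1)
        e=(v-v[0])/(v[-1]-v[0]);print(f,y,"edge at",np.interp(.5,np.maximum.accumulate(e),xs)*1000)
go(*W(-.05,0,.0555),.042+np.pi)
E
```

```text
top0 0.08 edge at -4.328125000000012
top0 0.05 edge at -3.0243902439024546
d1_top 0.08 edge at 5.124999999999982
d1_top 0.05 edge at 3.9999999999999845
pos [ 0.5048 -0.2123  0.0994] rot [-3.123  0.101 -3.116] F [ 0.2  0.2 -0.9] gap 0.0002 t 5.2
tool delta /100mm [ 0.021 -0.005  0.439] roll/45deg -0.021 rows>= 1.1
```

Emit:
{"api": "apply_moves", "payload": {
  "deltas": [
    {"xyz": [0,0,0.3],"roll": 0,"claw": 0},
    {"xyz": [0,0,0.1],"roll": 0,"claw": 0},
    {"xyz": [0,0,0.03],"roll": 0,"claw": 0},
    {"xyz": [0,0,0.03],"roll": 0,"claw": 0},
    {"xyz": [0,0,0.03],"roll": 0,"claw": 0},
    {"xyz": [0.05,0,0.03],"roll": 0,"claw": 0},
    {"xyz": [0.05,0,0.03],"roll": 0,"claw": 0},
    {"xyz": [0.05,0,0.03],"roll": 0,"claw": 0},
    {"xyz": [0.05,0,0.03],"roll": 0,"claw": 0},
    {"xyz": [0.05,0,0.03],"roll": 0,"claw": 0}
  ]
}}

```text
time: 6.03
position: [0.5112, -0.2141, 0.0561]
tcp_rot: [-3.123, 0.147, -3.12]
ft_force: [1.7, 8.9, 19.1]
finger_gap: -0.0001
```

Emit:
{"api": "apply_moves", "payload": {
  "deltas": [
    {"xyz": [0.12,0,0.02],"roll": 0,"claw": 0},
    {"xyz": [0.12,0,0.02],"roll": 0,"claw": 0},
    {"xyz": [0.12,0,0.02],"roll": 0,"claw": 0},
    {"xyz": [0.12,0,0.02],"roll": 0,"claw": 0},
    {"xyz": [0.12,0,0.02],"roll": 0,"claw": 0},
    {"xyz": [0.12,0,0.02],"roll": 0,"claw": 0},
    {"xyz": [0.12,0,0.02],"roll": 0,"claw": 0},
    {"xyz": [0.12,0,0.02],"roll": 0,"claw": 0},
    {"xyz": [0.12,0,0.02],"roll": 0,"claw": 0},
    {"xyz": [0.12,0,0.02],"roll": 0,"claw": 0}
  ]
}}

```text
time: 6.87
position: [0.4422, -0.2405, 0.0551]
tcp_rot: [-3.068, 0.252, -3.121]
ft_force: [0.6, 1.0, 4.1]
finger_gap: -0.0001
```

Emit:
{"api": "apply_moves", "payload": {
  "deltas": [
    {"xyz": [0,0,-0.2],"roll": 0,"claw": 0},
    {"xyz": [0,0,-0.3],"roll": 0,"claw": 0},
    {"xyz": [0,0,-0.2],"roll": 0,"claw": 0},
    {"xyz": [0,0,0],"roll": 0,"claw": 0},
    {"xyz": [0,0,0],"roll": 0,"claw": 0},
    {"xyz": [0,0,0],"roll": 0,"claw": 0},
    {"xyz": [0,0,0],"roll": 0,"claw": 0},
    {"xyz": [0,0,0],"roll": 0,"claw": 0},
    {"xyz": [0,0,0],"roll": 0,"claw": 0},
    {"xyz": [0,0,0],"roll": 0,"claw": 0}
  ]
}}

```text
time: 7.7
position: [0.4198, -0.2321, 0.118]
tcp_rot: [-3.081, 0.241, -3.125]
ft_force: [0.2, 0.2, -0.2]
finger_gap: -0.0002
```

```bash
python3 - <<'E'
s=open("h.py").read()
a=s.index("    R=cv2.Rodrigues(np.array");b=s.index("    d=R.T")
s=s[:a]+"    R=Rotation.from_euler('xyz',r).as_matrix()\n"+s[b:]
s="from scipy.spatial.transform import Rotation\n"+s
s+='''
c_,s_=np.cos(.042),np.sin(.042)
def W(x,y,z): return [.5526+c_*x-s_*y,-.2107+s_*x+c_*y,z]
'''
open("h.py","w").write(s)
E
python3 - <<'E'
from h import *
go(*W(-.135,0,.1))
go(*W(-.135,0,.03))
E
```

```text
pos [ 0.4198 -0.2321  0.118 ] rot [-3.081  0.241 -3.125] F [ 0.2  0.2 -0.2] gap -0.0002 t 7.7
tool delta /100mm [0.061 0.168 0.161] roll/45deg 0.0 rows>= 0.6
pos [ 0.4198 -0.2321  0.118 ] rot [-3.081  0.241 -3.125] F [ 0.2  0.2 -0.2] gap -0.0002 t 7.7
tool delta /100mm [0.228 0.21  0.839] roll/45deg 0.0 rows>= 2.1
```

Emit:
{"api": "apply_moves", "payload": {
  "deltas": [
    {"xyz": [0.08,0.07,0.26],"roll": 0,"claw": 0},
    {"xyz": [0.08,0.07,0.26],"roll": 0,"claw": 0},
    {"xyz": [0.06,0.07,0.24],"roll": 0,"claw": 0},
    {"xyz": [0,0,0],"roll": 0,"claw": 0},
    {"xyz": [-0.06,0,0.015],"roll": 0,"claw": 0},
    {"xyz": [-0.06,0,0.015],"roll": 0,"claw": 0},
    {"xyz": [-0.06,0,0.015],"roll": 0,"claw": 0},
    {"xyz": [-0.06,0,0.015],"roll": 0,"claw": 0},
    {"xyz": [-0.06,0,0.015],"roll": 0,"claw": 0},
    {"xyz": [-0.06,0,0.015],"roll": 0,"claw": 0}
  ]
}}

```text
time: 8.53
position: [0.4352, -0.2157, 0.0335]
tcp_rot: [-3.087, 0.183, -3.103]
ft_force: [-44.2, -2.8, 25.7]
finger_gap: 0.0001
```

Emit:
{"api": "apply_moves", "payload": {
  "deltas": [
    {"xyz": [-0.04,0,0],"roll": 0,"claw": 0},
    {"xyz": [-0.04,0,0],"roll": 0,"claw": 0},
    {"xyz": [-0.04,0,0],"roll": 0,"claw": 0},
    {"xyz": [-0.04,0,0],"roll": 0,"claw": 0},
    {"xyz": [-0.04,0,0],"roll": 0,"claw": 0},
    {"xyz": [-0.04,0,0],"roll": 0,"claw": 0},
    {"xyz": [-0.04,0,0],"roll": 0,"claw": 0},
    {"xyz": [-0.04,0,0],"roll": 0,"claw": 0},
    {"xyz": [-0.04,0,0],"roll": 0,"claw": 0},
    {"xyz": [-0.04,0,0],"roll": 0,"claw": 0}
  ]
}}

```text
time: 9.37
position: [0.4341, -0.2159, 0.0347]
tcp_rot: [-3.102, 0.068, -3.077]
ft_force: [-22.2, -3.6, 7.8]
finger_gap: -0.0002
```

Emit:
{"api": "apply_moves", "payload": {
  "deltas": [
    {"xyz": [-0.04,0,0],"roll": 0,"claw": 0},
    {"xyz": [-0.04,0,0],"roll": 0,"claw": 0},
    {"xyz": [-0.04,0,0],"roll": 0,"claw": 0},
    {"xyz": [-0.04,0,0],"roll": 0,"claw": 0},
    {"xyz": [-0.04,0,0],"roll": 0,"claw": 0},
    {"xyz": [-0.02,0,0],"roll": 0,"claw": 0},
    {"xyz": [0.1,0,0],"roll": 0,"claw": 0},
    {"xyz": [0.1,0,-0.3],"roll": 0,"claw": 0},
    {"xyz": [0,0,-0.35],"roll": 0,"claw": 0},
    {"xyz": [0,0,-0.35],"roll": 0,"claw": 0}
  ]
}}

```text
time: 10.2
position: [0.4102, -0.2129, 0.135]
tcp_rot: [-3.117, -0.005, -3.067]
ft_force: [0.9, -0.6, -0.3]
finger_gap: 0.0004
```

```bash
python3 - <<'E'
from h import *
print("left wall outside");go(*W(-.05,.13,.16))
go(*W(-.05,.13,.04))
E
```

```text
left wall outside
pos [ 0.4102 -0.2129  0.135 ] rot [-3.117 -0.005 -3.067] F [ 0.9 -0.6 -0.3] gap 0.0004 t 10.2
tool delta /100mm [-0.963  1.225 -0.285] roll/45deg 0.0 rows>= 3.8
pos [ 0.4102 -0.2129  0.135 ] rot [-3.117 -0.005 -3.067] F [ 0.9 -0.6 -0.3] gap 0.0004 t 10.2
tool delta /100mm [-0.969  1.255  0.915] roll/45deg 0.0 rows>= 4.4
```

```bash
python3 - <<'E'
from h import *
print(arm.sense()["q"].round(3))
for c in((108,194),(174,191)): print("head",back((340+c[0]/5-.4,130+c[1]/5-.4),.046).round(4))
for y in(.069,.023): print(np.round(W(.053,y,.03),4))
go(*W(.053,.069,.16),.042+np.pi/2)
E
```

```text
[-0.727 -0.046  2.01  -0.023  1.163 -2.364]
head [ 0.6031 -0.1386  0.046 ]
head [ 0.6048 -0.1849  0.046 ]
[ 0.6027 -0.1395  0.03  ]
[ 0.6046 -0.1855  0.03  ]
pos [ 0.4102 -0.2129  0.135 ] rot [-3.117 -0.005 -3.067] F [ 0.9 -0.6 -0.3] gap 0.0004 t 10.2
tool delta /100mm [-1.973  0.582 -0.274] roll/45deg -1.958 rows>= 5.0
```

Emit:
{"api": "apply_moves", "payload": {
  "deltas": [
    {"xyz": [0,0,-0.25],"roll": 0.155,"claw": 0.55},
    {"xyz": [0,0,0],"roll": 0.155,"claw": 0.55},
    {"xyz": [0,0,0],"roll": 0.155,"claw": 0.55},
    {"xyz": [0,0,0],"roll": 0.155,"claw": 0.55},
    {"xyz": [0,0,0],"roll": 0.155,"claw": 0.55},
    {"xyz": [0,0,0],"roll": 0.155,"claw": 0.55},
    {"xyz": [0,0,0],"roll": 0.155,"claw": 0.55},
    {"xyz": [0,0,0],"roll": 0.155,"claw": 0.55},
    {"xyz": [0,0,0],"roll": 0.155,"claw": 0.55},
    {"xyz": [0,0,0],"roll": 0.155,"claw": 0.55}
  ]
}}

```text
time: 11.03
position: [0.4246, -0.2238, 0.1916]
tcp_rot: [3.126, 0.075, 1.967]
ft_force: [-0.2, -0.5, 0.4]
finger_gap: 0.047
```

```bash
python3 - <<'E'
from h import *
go(*W(.053,.069,.12),.042+np.pi/2)
E
```

```text
pos [ 0.4246 -0.2238  0.1916] rot [3.126 0.075 1.967] F [-0.2 -0.5  0.4] gap 0.047 t 11.03
tool delta /100mm [0.144 1.956 0.738] roll/45deg 0.451 rows>= 5.0
```

Emit:
{"api": "apply_moves", "payload": {
  "deltas": [
    {"xyz": [0.03,0.33,0],"roll": 0,"claw": 0.55},
    {"xyz": [0.03,0.33,0],"roll": 0,"claw": 0.55},
    {"xyz": [0.03,0.33,0],"roll": 0,"claw": 0.55},
    {"xyz": [0.03,0.33,0],"roll": 0,"claw": 0.55},
    {"xyz": [0.02,0.33,0],"roll": 0,"claw": 0.55},
    {"xyz": [0,0.25,0],"roll": 0.08,"claw": 0.55},
    {"xyz": [0,0,0],"roll": 0.08,"claw": 0.55},
    {"xyz": [0,0,0],"roll": 0.08,"claw": 0.55},
    {"xyz": [0,0,0],"roll": 0.08,"claw": 0.55},
    {"xyz": [0,0,0],"roll": 0.08,"claw": 0.55}
  ]
}}

```text
time: 11.87
position: [0.6137, -0.1377, 0.2136]
tcp_rot: [3.067, 0.084, 1.628]
ft_force: [0.3, 1.1, -0.6]
finger_gap: 0.0468
```

```bash
python3 - <<'E'
from h import *
go(*W(.053,.069,.12),.042+np.pi/2)
r=arm.sense()["tcp_rot"];print("toolz",Rotation.from_euler('xyz',r).as_matrix()[:,2].round(3))
E
```

```text
pos [ 0.6137 -0.1377  0.2136] rot [3.067 0.084 1.628] F [ 0.3  1.1 -0.6] gap 0.0468 t 11.87
tool delta /100mm [ 0.067 -0.18   0.922] roll/45deg 0.019 rows>= 2.3
toolz [ 0.079 -0.079 -0.994]
```

```bash
cat >> h.py <<'E'
def lean():
    R=Rotation.from_euler('xyz',arm.sense()["tcp_rot"]).as_matrix();z=R[:,2].copy();print("lean xy",z[:2].round(3))
    for nm,v in(("world +x",[1,0,0]),("world +y",[0,1,0]),("along lean",np.r_[z[:2],0]/np.hypot(*z[:2])),("up",[0,0,1])):print(nm,"in tool",(R.T@v).round(3))
E
python3 - <<'E'
from h import *
go(.46,.1,.06,1.613);lean()
E
```

```text
pos [ 0.6137 -0.1377  0.2136] rot [3.067 0.084 1.628] F [ 0.3  1.1 -0.6] gap 0.0468 t 11.87
tool delta /100mm [ 2.581 -1.493  1.216] roll/45deg 0.019 rows>= 7.7
lean xy [ 0.079 -0.079]
world +x in tool [-0.057  0.995  0.079]
world +y in tool [ 0.995  0.063 -0.079]
along lean in tool [-0.743  0.66   0.112]
up in tool [-0.084  0.074 -0.994]
```

Emit:
{"api": "apply_moves", "payload": {
  "deltas": [
    {"xyz": [0.32,-0.18,0.05],"roll": 0,"claw": 0},
    {"xyz": [0.32,-0.18,0.05],"roll": 0,"claw": 0},
    {"xyz": [0.32,-0.18,0.1],"roll": 0,"claw": 0},
    {"xyz": [0.32,-0.18,0.1],"roll": 0,"claw": 0},
    {"xyz": [0.32,-0.18,0.15],"roll": 0,"claw": 0},
    {"xyz": [0.32,-0.18,0.2],"roll": 0,"claw": 0},
    {"xyz": [0.32,-0.18,0.2],"roll": 0,"claw": 0},
    {"xyz": [0.3,-0.18,0.3],"roll": 0,"claw": 0},
    {"xyz": [0,0,0],"roll": 0,"claw": 0},
    {"xyz": [0,0,0],"roll": 0,"claw": 0}
  ]
}}

```text
time: 12.7
position: [0.4791, 0.1, 0.0805]
tcp_rot: [3.02, 0.093, 1.617]
ft_force: [0.0, -0.8, 1.3]
finger_gap: -0.0002
```

```bash
python3 - <<'E'
from h import *
go(.47,.11,.004,1.613);lean()
E
```

```text
pos [0.4791 0.1    0.0805] rot [3.02  0.093 1.617] F [ 0.  -0.8  1.3] gap -0.0002 t 12.7
tool delta /100mm [ 0.175 -0.177  0.736] roll/45deg 0.005 rows>= 1.9
lean xy [ 0.125 -0.087]
world +x in tool [-0.046  0.991  0.125]
world +y in tool [ 0.995  0.057 -0.087]
along lean in tool [-0.603  0.783  0.152]
up in tool [-0.093  0.121 -0.988]
```

Emit:
{"api": "apply_moves", "payload": {
  "deltas": [
    {"xyz": [0.09,-0.09,0.2],"roll": 0,"claw": 0},
    {"xyz": [0.09,-0.09,0.2],"roll": 0,"claw": 0},
    {"xyz": [0,0,0.2],"roll": 0,"claw": 0},
    {"xyz": [0,0,0.05],"roll": 0,"claw": 0},
    {"xyz": [0,0,0.03],"roll": 0,"claw": 0},
    {"xyz": [0,0,0.03],"roll": 0,"claw": 0},
    {"xyz": [0,0,0.03],"roll": 0,"claw": 0},
    {"xyz": [0,0,0.03],"roll": 0,"claw": 0},
    {"xyz": [0,0,0.03],"roll": 0,"claw": 0},
    {"xyz": [0,0,0.03],"roll": 0,"claw": 0}
  ]
}}

```text
time: 13.53
position: [0.4913, 0.1073, 0.009]
tcp_rot: [2.983, 0.094, 1.609]
ft_force: [-0.8, 0.8, 0.2]
finger_gap: 0.0002
```

```bash
python3 - <<'E'
from h import *
go(.47,.11,.004,1.613);lean()
E
```

```text
pos [0.4913 0.1073 0.009 ] rot [2.983 0.094 1.609] F [-0.8  0.8  0.2] gap 0.0002 t 13.53
tool delta /100mm [ 0.04  -0.217  0.013] roll/45deg -0.005 rows>= 0.5
lean xy [ 0.161 -0.086]
world +x in tool [-0.038  0.986  0.161]
world +y in tool [ 0.995  0.052 -0.086]
along lean in tool [-0.503  0.845  0.183]
up in tool [-0.094  0.157 -0.983]
```

```bash
python3 - <<'E'
from h import *
s=arm.sense();print(s["q"].round(3),s["qd"].round(3),s["tau"].round(2))
E
```

```text
[ 0.031  0.198  2.062 -0.138  0.727  0.081] [-0.01   0.084 -0.02  -0.012 -0.083  0.008] [ 2.000e-02 -3.360e+01 -2.511e+01 -2.800e-01 -5.200e-01 -1.000e-02]
```

Emit:
{"api": "apply_moves", "payload": {
  "deltas": [
    {"xyz": [0,0,0],"roll": 0,"claw": 0},
    {"xyz": [0,0,0],"roll": 0,"claw": 0},
    {"xyz": [0,0,0],"roll": 0,"claw": 0},
    {"xyz": [0,0,0],"roll": 0,"claw": 0},
    {"xyz": [0,0,0],"roll": 0,"claw": 0},
    {"xyz": [0,0,0],"roll": 0,"claw": 0},
    {"xyz": [0,0,0],"roll": 0,"claw": 0},
    {"xyz": [0,0,0],"roll": 0,"claw": 0},
    {"xyz": [0,0,0],"roll": 0,"claw": 0},
    {"xyz": [0,0,0],"roll": 0,"claw": 0}
  ]
}}

```text
time: 14.37
position: [0.4914, 0.1074, 0.0092]
tcp_rot: [2.983, 0.094, 1.609]
ft_force: [0.1, -0.4, -0.3]
finger_gap: 0.0
```

```bash
python3 - <<'E'
from h import *
s=arm.sense();print(s["q"].round(3),s["qd"].round(3),s["tau"].round(2))
go(.47,.11,.004,1.613);lean()
E
```

```text
[ 0.031  0.197  2.062 -0.138  0.727  0.081] [-0.001 -0.002  0.002  0.    -0.001  0.001] [  0.   -33.14 -25.14  -0.29  -0.61  -0.  ]
pos [0.4914 0.1074 0.0092] rot [2.983 0.094 1.609] F [ 0.1 -0.4 -0.3] gap 0.0 t 14.37
tool delta /100mm [ 0.039 -0.218  0.015] roll/45deg -0.005 rows>= 0.5
lean xy [ 0.161 -0.086]
world +x in tool [-0.038  0.986  0.161]
world +y in tool [ 0.995  0.053 -0.086]
along lean in tool [-0.503  0.845  0.183]
up in tool [-0.094  0.157 -0.983]
```

Emit:
{"api": "apply_moves", "payload": {
  "deltas": [
    {"xyz": [0,0,0.04],"roll": 0,"claw": 0},
    {"xyz": [0,0,0.04],"roll": 0,"claw": 0},
    {"xyz": [0,0,0.04],"roll": 0,"claw": 0},
    {"xyz": [-0.03,0.05,0.04],"roll": 0,"claw": 0},
    {"xyz": [-0.03,0.05,0.04],"roll": 0,"claw": 0},
    {"xyz": [-0.03,0.05,0.04],"roll": 0,"claw": 0},
    {"xyz": [-0.03,0.05,0.04],"roll": 0,"claw": 0},
    {"xyz": [-0.03,0.05,0.04],"roll": 0,"claw": 0},
    {"xyz": [-0.03,0.05,0.04],"roll": 0,"claw": 0},
    {"xyz": [-0.03,0.05,0.04],"roll": 0,"claw": 0}
  ]
}}

```text
time: 15.2
position: [0.5513, 0.0891, 0.0049]
tcp_rot: [2.959, 0.094, 1.61]
ft_force: [1.4, -1.4, 16.1]
finger_gap: 0.0
```

```bash
python3 - <<'E'
from h import *
go(.47,.11,.004,1.613);lean()
E
```

```text
pos [0.5513 0.0891 0.0049] rot [2.959 0.094 1.61 ] F [ 1.4 -1.4 16.1] gap 0.0 t 15.2
tool delta /100mm [ 0.24  -0.788 -0.16 ] roll/45deg -0.004 rows>= 2.0
lean xy [ 0.185 -0.085]
world +x in tool [-0.039  0.982  0.185]
world +y in tool [ 0.995  0.055 -0.085]
along lean in tool [-0.451  0.869  0.204]
up in tool [-0.094  0.181 -0.979]
```

Emit:
{"api": "apply_moves", "payload": {
  "deltas": [
    {"xyz": [-0.03,0.05,-0.3],"roll": 0,"claw": 0},
    {"xyz": [-0.03,0.05,-0.3],"roll": 0,"claw": 0},
    {"xyz": [-0.03,0.05,-0.3],"roll": 0,"claw": 0},
    {"xyz": [-0.02,0.04,-0.2],"roll": 0,"claw": 0},
    {"xyz": [0,0,0],"roll": 0,"claw": 0},
    {"xyz": [0,0,0],"roll": 0,"claw": 0},
    {"xyz": [0,0,0],"roll": 0,"claw": 0},
    {"xyz": [0,0,0],"roll": 0,"claw": 0},
    {"xyz": [0,0,0],"roll": 0,"claw": 0},
    {"xyz": [0,0,0],"roll": 0,"claw": 0}
  ]
}}

```text
time: 16.03
position: [0.5484, 0.0876, 0.114]
tcp_rot: [2.969, 0.094, 1.609]
ft_force: [0.7, 0.7, -0.1]
finger_gap: -0.0002
```

```bash
python3 - <<'E'
from h import *
go(*W(-.135,.03,.12),1.613);lean()
E
```

```text
pos [0.5484 0.0876 0.114 ] rot [2.969 0.094 1.609] F [ 0.7  0.7 -0.1] gap -0.0002 t 16.03
tool delta /100mm [-2.681 -1.436 -0.056] roll/45deg -0.005 rows>= 7.3
lean xy [ 0.175 -0.085]
world +x in tool [-0.038  0.984  0.175]
world +y in tool [ 0.995  0.054 -0.085]
along lean in tool [-0.47   0.861  0.195]
up in tool [-0.094  0.171 -0.981]
```

Emit:
{"api": "apply_moves", "payload": {
  "deltas": [
    {"xyz": [-0.3,-0.16,0],"roll": 0,"claw": 0},
    {"xyz": [-0.3,-0.16,0],"roll": 0,"claw": 0},
    {"xyz": [-0.3,-0.16,0],"roll": 0,"claw": 0},
    {"xyz": [-0.3,-0.16,0],"roll": 0,"claw": 0},
    {"xyz": [-0.3,-0.16,0],"roll": 0,"claw": 0},
    {"xyz": [-0.3,-0.16,0],"roll": 0,"claw": 0},
    {"xyz": [-0.3,-0.16,0],"roll": 0,"claw": 0},
    {"xyz": [-0.3,-0.16,0],"roll": 0,"claw": 0},
    {"xyz": [-0.3,-0.16,0],"roll": 0,"claw": 0},
    {"xyz": [0,0,0],"roll": 0,"claw": 0}
  ]
}}

```text
time: 16.87
position: [0.4074, -0.1964, 0.1055]
tcp_rot: [2.981, 0.089, 1.618]
ft_force: [0.2, -0.5, 0.1]
finger_gap: 0.0003
```

```bash
python3 - <<'E'
from h import *
go(*W(-.135,.03,.03),1.613);lean()
E
```

```text
pos [ 0.4074 -0.1964  0.1055] rot [2.981 0.089 1.618] F [ 0.2 -0.5  0.1] gap 0.0003 t 16.87
tool delta /100mm [ 0.162 -0.025  0.749] roll/45deg 0.006 rows>= 1.8
lean xy [ 0.164 -0.08 ]
world +x in tool [-0.047  0.985  0.164]
world +y in tool [ 0.995  0.06  -0.08 ]
along lean in tool [-0.478  0.859  0.183]
up in tool [-0.089  0.16  -0.983]
```

Emit:
{"api": "apply_moves", "payload": {
  "deltas": [
    {"xyz": [0.08,0,0.38],"roll": 0,"claw": 0},
    {"xyz": [0.08,0,0.36],"roll": 0,"claw": 0},
    {"xyz": [0,0.1,0.01],"roll": 0,"claw": 0},
    {"xyz": [0,0.05,0],"roll": 0,"claw": 0},
    {"xyz": [0,0.05,0],"roll": 0,"claw": 0},
    {"xyz": [0,0.05,0],"roll": 0,"claw": 0},
    {"xyz": [0,0.05,0],"roll": 0,"claw": 0},
    {"xyz": [0,0.05,0],"roll": 0,"claw": 0},
    {"xyz": [0,0.05,0],"roll": 0,"claw": 0},
    {"xyz": [0,0.05,0],"roll": 0,"claw": 0}
  ]
}}

```text
time: 17.7
position: [0.4311, -0.1884, 0.0317]
tcp_rot: [3.077, 0.086, 1.643]
ft_force: [-27.3, -10.0, 10.2]
finger_gap: 0.0001
```

Emit:
{"api": "apply_moves", "payload": {
  "deltas": [
    {"xyz": [0,0.04,0],"roll": 0,"claw": 0},
    {"xyz": [0,0.04,0],"roll": 0,"claw": 0},
    {"xyz": [0,0.04,0],"roll": 0,"claw": 0},
    {"xyz": [0,0.04,0],"roll": 0,"claw": 0},
    {"xyz": [0,0.04,0],"roll": 0,"claw": 0},
    {"xyz": [0,0.04,0],"roll": 0,"claw": 0},
    {"xyz": [0,0.04,0],"roll": 0,"claw": 0},
    {"xyz": [0,0.04,0],"roll": 0,"claw": 0},
    {"xyz": [0,0.04,0],"roll": 0,"claw": 0},
    {"xyz": [0,0.04,0],"roll": 0,"claw": 0}
  ]
}}

```text
time: 18.53
position: [0.4287, -0.1888, 0.0334]
tcp_rot: [-3.081, 0.081, 1.674]
ft_force: [-19.7, -7.9, 4.7]
finger_gap: 0.0002
```

```bash
python3 - <<'E'
from h import *
go(*W(-.135,.03,.03),1.613);lean()
E
```

```text
pos [ 0.4287 -0.1888  0.0334] rot [-3.081  0.081  1.674] F [-19.7  -7.9   4.7] gap 0.0002 t 18.53
tool delta /100mm [ 0.039 -0.117  0.038] roll/45deg 0.077 rows>= 0.3
lean xy [-0.052 -0.086]
world +x in tool [-0.103  0.993 -0.052]
world +y in tool [ 0.991  0.098 -0.086]
along lean in tool [-0.796 -0.597  0.101]
up in tool [-0.081 -0.06  -0.995]
```

Emit:
{"api": "apply_moves", "payload": {
  "deltas": [
    {"xyz": [0,-0.15,0],"roll": 0,"claw": 0},
    {"xyz": [0.35,0,-0.03],"roll": 0.03,"claw": 0},
    {"xyz": [0.35,0.05,-0.03],"roll": 0.03,"claw": 0},
    {"xyz": [0.35,0.1,-0.03],"roll": 0.02,"claw": 0},
    {"xyz": [0,0.3,0],"roll": 0,"claw": 0},
    {"xyz": [0,0.3,0],"roll": 0,"claw": 0},
    {"xyz": [-0.1,0,0],"roll": 0,"claw": 0},
    {"xyz": [-0.05,0,0],"roll": 0,"claw": 0},
    {"xyz": [-0.05,0,0],"roll": 0,"claw": 0},
    {"xyz": [-0.05,0,0],"roll": 0,"claw": 0}
  ]
}}

```text
time: 19.37
position: [0.4914, -0.1003, 0.0468]
tcp_rot: [-3.093, 0.089, 1.608]
ft_force: [4.8, 23.6, -2.3]
finger_gap: -0.0001
```

```bash
python3 - <<'E'
from h import *
go(*W(-.05,.12,.03),1.613);lean()
E
```

```text
pos [ 0.4914 -0.1003  0.0468] rot [-3.093  0.089  1.608] F [ 4.8 23.6 -2.3] gap -0.0001 t 19.37
tool delta /100mm [0.087 0.073 0.158] roll/45deg -0.006 rows>= 0.5
lean xy [-0.045 -0.09 ]
world +x in tool [-0.037  0.998 -0.045]
world +y in tool [ 0.995  0.033 -0.09 ]
along lean in tool [-0.875 -0.473  0.101]
up in tool [-0.089 -0.048 -0.995]
```

Emit:
{"api": "apply_moves", "payload": {
  "deltas": [
    {"xyz": [-0.04,0,0.01],"roll": 0,"claw": 0},
    {"xyz": [-0.04,0,0.01],"roll": 0,"claw": 0},
    {"xyz": [-0.04,0,0.01],"roll": 0,"claw": 0},
    {"xyz": [-0.04,0,0.01],"roll": 0,"claw": 0},
    {"xyz": [-0.04,0,0.01],"roll": 0,"claw": 0},
    {"xyz": [-0.04,0,0.01],"roll": 0,"claw": 0},
    {"xyz": [-0.04,0,0.01],"roll": 0,"claw": 0},
    {"xyz": [-0.04,0,0.01],"roll": 0,"claw": 0},
    {"xyz": [-0.04,0,0.01],"roll": 0,"claw": 0},
    {"xyz": [-0.04,0,0.01],"roll": 0,"claw": 0}
  ]
}}

```text
time: 20.2
position: [0.4918, -0.0997, 0.0475]
tcp_rot: [-3.105, 0.001, 1.58]
ft_force: [2.2, 18.9, 8.2]
finger_gap: -0.0001
```

Emit:
{"api": "apply_moves", "payload": {
  "deltas": [
    {"xyz": [0.12,0,0],"roll": 0,"claw": 0},
    {"xyz": [0,0,-0.3],"roll": 0,"claw": 0.55},
    {"xyz": [0,0,-0.3],"roll": 0,"claw": 0.55},
    {"xyz": [0,0,-0.1],"roll": 0,"claw": 0.55},
    {"xyz": [0,0,0],"roll": 0,"claw": 0.55},
    {"xyz": [0,0,0],"roll": 0,"claw": 0.55},
    {"xyz": [0,0,0],"roll": 0,"claw": 0.55},
    {"xyz": [0,0,0],"roll": 0,"claw": 0.55},
    {"xyz": [0,0,0],"roll": 0,"claw": 0.55},
    {"xyz": [0,0,0],"roll": 0,"claw": 0.55}
  ]
}}

```text
time: 21.03
position: [0.4872, -0.0857, 0.1165]
tcp_rot: [-3.096, -0.003, 1.574]
ft_force: [-0.3, -0.6, -0.7]
finger_gap: 0.0468
```

```bash
python3 - <<'E'
from h import *
go(*W(.053,.069,.1),1.613);lean()
E
```

```text
pos [ 0.4872 -0.0857  0.1165] rot [-3.096e+00 -3.000e-03  1.574e+00] F [-0.3 -0.6 -0.7] gap 0.0468 t 21.03
tool delta /100mm [-0.543  1.159  0.111] roll/45deg -0.049 rows>= 3.1
lean xy [-0.046  0.003]
world +x in tool [-0.004  0.999 -0.046]
world +y in tool [1.    0.004 0.003]
along lean in tool [ 0.067 -0.997  0.046]
up in tool [ 0.003 -0.046 -0.999]
```

Emit:
{"api": "apply_moves", "payload": {
  "deltas": [
    {"xyz": [-0.13,0.28,0],"roll": 0,"claw": 0.55},
    {"xyz": [-0.13,0.28,0],"roll": 0,"claw": 0.55},
    {"xyz": [-0.13,0.28,0],"roll": -0.02,"claw": 0.55},
    {"xyz": [-0.13,0.28,0],"roll": -0.02,"claw": 0.55},
    {"xyz": [0,0,0],"roll": 0,"claw": 0.55},
    {"xyz": [0,0,0],"roll": 0,"claw": 0.55},
    {"xyz": [0,0,0.15],"roll": 0,"claw": 0.55},
    {"xyz": [0,0,0.1],"roll": 0,"claw": 0.55},
    {"xyz": [0,0,0],"roll": 0,"claw": 0.55},
    {"xyz": [0,0,0],"roll": 0,"claw": 0.55}
  ]
}}

```text
time: 21.87
position: [0.5926, -0.1345, 0.0716]
tcp_rot: [-3.075, -0.014, 1.607]
ft_force: [-0.8, 0.1, 0.2]
finger_gap: 0.0471
```

```bash
python3 - <<'E'
from h import *
go(*W(.053,.069,.030),1.613);lean()
E
```

```text
pos [ 0.5926 -0.1345  0.0716] rot [-3.075 -0.014  1.607] F [-0.8  0.1  0.2] gap 0.0471 t 21.87
tool delta /100mm [-0.06   0.126  0.408] roll/45deg -0.008 rows>= 1.0
lean xy [-0.067  0.012]
world +x in tool [-0.036  0.997 -0.067]
world +y in tool [0.999 0.037 0.012]
along lean in tool [ 0.211 -0.975  0.068]
up in tool [ 0.014 -0.067 -0.998]
```

Emit:
{"api": "apply_moves", "payload": {
  "deltas": [
    {"xyz": [-0.06,0.12,0],"roll": 0,"claw": 0.55},
    {"xyz": [0,0.01,0.1],"roll": 0,"claw": 0.55},
    {"xyz": [0,0.01,0.1],"roll": 0,"claw": 0.55},
    {"xyz": [0,0.01,0.1],"roll": 0,"claw": 0.55},
    {"xyz": [0,0,0.08],"roll": 0,"claw": 0.55},
    {"xyz": [0,0,0.03],"roll": 0,"claw": 0.55},
    {"xyz": [0,0,0],"roll": 0,"claw": 0.55},
    {"xyz": [0,0,0],"roll": 0,"claw": 0.55},
    {"xyz": [0,0,0],"roll": 0,"claw": 0.55},
    {"xyz": [0,0,0],"roll": 0,"claw": 0.55}
  ]
}}

```text
time: 22.7
position: [0.6031, -0.1378, 0.0277]
tcp_rot: [-3.075, -0.014, 1.608]
ft_force: [-1.0, 0.3, 0.3]
finger_gap: 0.0473
```

```bash
python3 - <<'E'
from h import *
go(*W(.053,.069,.030),1.613);lean()
E
```

```text
pos [ 0.6031 -0.1378  0.0277] rot [-3.075 -0.014  1.608] F [-1.   0.3  0.3] gap 0.0473 t 22.7
tool delta /100mm [-0.017 -0.007 -0.023] roll/45deg -0.007 rows>= 0.1
lean xy [-0.067  0.012]
world +x in tool [-0.037  0.997 -0.067]
world +y in tool [0.999 0.038 0.012]
along lean in tool [ 0.209 -0.976  0.068]
up in tool [ 0.014 -0.067 -0.998]
```

Emit:
{"api": "apply_moves", "payload": {
  "deltas": [
    {"xyz": [-0.01,0,-0.02],"roll": 0,"claw": 0.55},
    {"xyz": [0,0,0],"roll": 0,"claw": 0},
    {"xyz": [0,0,0],"roll": 0,"claw": 0},
    {"xyz": [0,0,0],"roll": 0,"claw": 0},
    {"xyz": [0,0,0],"roll": 0,"claw": 0},
    {"xyz": [0,0,0],"roll": 0,"claw": 0},
    {"xyz": [0,0,0],"roll": 0,"claw": 0},
    {"xyz": [0,-0.01,-0.15],"roll": 0,"claw": 0},
    {"xyz": [0,-0.02,-0.3],"roll": 0,"claw": 0},
    {"xyz": [0,-0.02,-0.3],"roll": 0,"claw": 0}
  ]
}}

```text
time: 23.53
position: [0.5974, -0.1374, 0.1006]
tcp_rot: [-3.059, -0.022, 1.607]
ft_force: [0.8, -0.2, 0.2]
finger_gap: 0.0296
```

```bash
python3 - <<'E'
from h import *
o=see("s1")
m=amber(o["top"]);ms=amber(o["side"])
F=[]
for g in((.5813,.3797),(.561,.2765),(.4411,.3622)):
    a,i=fitflask(m,*g); b,j=fitflask(ms,*g,n="side"); print("flask",a.round(4),round(i,3),"side",b.round(4),round(j,3))
go(.441,.362,.17,1.613);lean()
cv2.imwrite("pics/c4.png",np.hstack([cv2.resize(o["side"][150:270,280:380,::-1],(500,600),interpolation=cv2.INTER_CUBIC)]))
E
```

```text
flask [0.5813 0.3797] 0.876 side [0.5656 0.2892] 0.733
flask [0.5616 0.2764] 0.865 side [0.5617 0.2807] 0.734
flask [0.4416 0.3622] 0.839 side [0.4407 0.3601] 0.835
pos [ 0.6021 -0.1395  0.1069] rot [-3.072 -0.016  1.608] F [ 0.4 -0.1 -0.1] gap 0.0298 t 23.63
tool delta /100mm [ 5.08  -1.461 -0.449] roll/45deg -0.007 rows>= 12.7
lean xy [-0.07   0.013]
world +x in tool [-0.037  0.997 -0.07 ]
world +y in tool [0.999 0.038 0.013]
along lean in tool [ 0.222 -0.973  0.072]
up in tool [ 0.016 -0.07  -0.997]
```

View pics/c4.png

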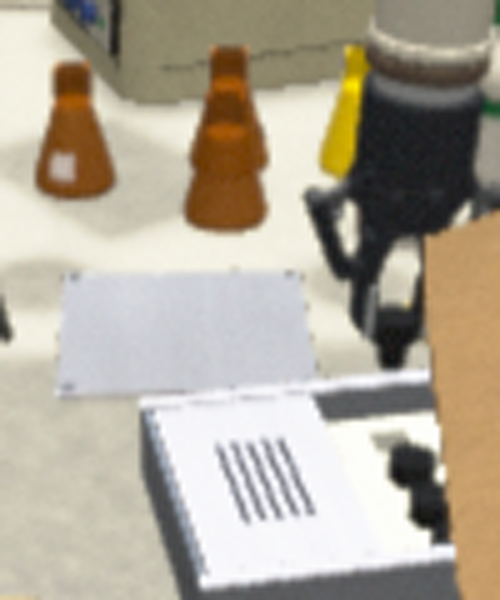

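Emit:
{"api": "apply_moves", "payload": {
  "deltas": [
    {"xyz": [0.1,0,-0.25],"roll": 0,"claw": 0},
    {"xyz": [0.2,0,-0.25],"roll": 0,"claw": 0},
    {"xyz": [0.35,-0.03,0],"roll": 0,"claw": 0},
    {"xyz": [0.35,-0.03,0],"roll": 0,"claw": 0},
    {"xyz": [0.35,-0.03,0],"roll": 0,"claw": 0},
    {"xyz": [0.35,-0.03,0],"roll": 0,"claw": 0},
    {"xyz": [0.35,-0.03,0],"roll": 0,"claw": 0},
    {"xyz": [0.35,-0.03,0],"roll": 0,"claw": 0},
    {"xyz": [0.35,-0.03,0],"roll": 0,"claw": 0},
    {"xyz": [0.35,-0.03,0],"roll": 0,"claw": 0}
  ]
}}

```text
time: 24.47
position: [0.5723, 0.1734, 0.1735]
tcp_rot: [-3.082, -0.012, 1.595]
ft_force: [0.7, 0.6, 0.4]
finger_gap: 0.0297
```

Emit:
{"api": "apply_moves", "payload": {
  "deltas": [
    {"xyz": [0.35,-0.03,0],"roll": 0,"claw": 0},
    {"xyz": [0.35,-0.03,0],"roll": 0,"claw": 0},
    {"xyz": [0.2,-0.02,0],"roll": 0,"claw": 0},
    {"xyz": [0.1,0,0],"roll": 0,"claw": 0},
    {"xyz": [0,0,0],"roll": 0,"claw": 0},
    {"xyz": [0,0,0],"roll": 0,"claw": 0},
    {"xyz": [0,0,0],"roll": 0,"claw": 0},
    {"xyz": [0,0,0],"roll": 0,"claw": 0},
    {"xyz": [0,0,0],"roll": 0,"claw": 0},
    {"xyz": [0,0,0],"roll": 0,"claw": 0}
  ]
}}

```text
time: 25.3
position: [0.5593, 0.2797, 0.1774]
tcp_rot: [-3.083, -0.012, 1.598]
ft_force: [-1.1, -0.6, 0.0]
finger_gap: 0.0297
```

```bash
python3 - <<'E'
from h import *
go(.5616,.277,.145,1.613);lean()
o=see("s2");m=amber(o["top"]);print(fitflask(m,.5813,.3797),fitflask(m,.4411,.3622))
E
```

```text
pos [0.5593 0.2797 0.1774] rot [-3.083 -0.012  1.598] F [-1.1 -0.6  0. ] gap 0.0297 t 25.3
tool delta /100mm [-0.032  0.041  0.322] roll/45deg -0.019 rows>= 0.8
lean xy [-0.059  0.01 ]
world +x in tool [-0.028  0.998 -0.059]
world +y in tool [1.    0.028 0.01 ]
along lean in tool [ 0.194 -0.979  0.06 ]
up in tool [ 0.012 -0.059 -0.998]
(array([0.58164686, 0.379723  ]), np.float64(0.788648479147068)) (array([0.4411, 0.3622]), np.float64(0.0))
```

Emit:
{"api": "apply_moves", "payload": {
  "deltas": [
    {"xyz": [-0.03,0.02,0],"roll": -0.02,"claw": 0},
    {"xyz": [0,0,0],"roll": 0,"claw": 0},
    {"xyz": [0,0.01,0.16],"roll": 0,"claw": 0},
    {"xyz": [0,0.01,0.16],"roll": 0,"claw": 0},
    {"xyz": [0,0,0],"roll": 0,"claw": 0},
    {"xyz": [0,0,0.06],"roll": 0,"claw": 0},
    {"xyz": [0,0,0.06],"roll": 0,"claw": 0},
    {"xyz": [0,0,0.06],"roll": 0,"claw": 0},
    {"xyz": [0,0,0],"roll": 0,"claw": 0},
    {"xyz": [0,0,0],"roll": 0,"claw": 0}
  ]
}}

```text
time: 26.23
position: [0.5629, 0.2764, 0.1279]
tcp_rot: [-3.087, -0.014, 1.615]
ft_force: [0.0, 0.2, -0.0]
finger_gap: 0.0296
```

```bash
python3 - <<'E'
from h import *
go(.5616,.277,.112,1.613);lean()
o=see("s3")
cv2.imwrite("pics/c5.png",np.hstack([cv2.resize(o["side"][130:200,300:350,::-1],(400,560),interpolation=cv2.INTER_CUBIC),cv2.resize(o["top"][155:205,195:265,::-1],(392,560)[::1],interpolation=cv2.INTER_CUBIC)]))
E
```

```text
pos [0.5629 0.2764 0.1279] rot [-3.087 -0.014  1.615] F [ 0.   0.2 -0. ] gap 0.0296 t 26.23
tool delta /100mm [ 0.005 -0.004  0.159] roll/45deg 0.003 rows>= 0.4
lean xy [-0.055  0.011]
world +x in tool [-0.044  0.998 -0.055]
world +y in tool [0.999 0.045 0.011]
along lean in tool [ 0.245 -0.968  0.056]
up in tool [ 0.014 -0.054 -0.998]
```

View pics/c5.png

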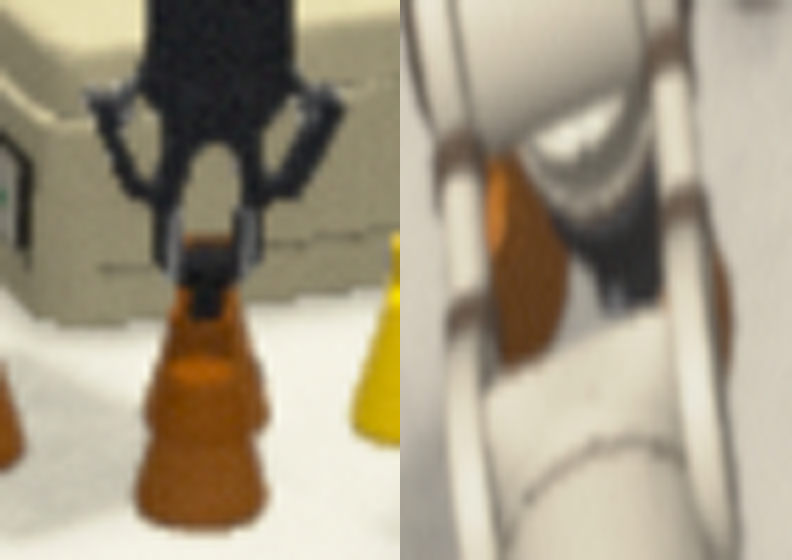

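```bash
python3 - <<'E'
from h import *
o={n:cv2.imread(f"pics/s3_{n}.png")[:,:,::-1].copy() for n in("top","side")}
f=lambda p:((proj([p],"side")[0]-[300,130])*8).round(0)
print("rimB",f([.5616,.2764,.11]),"footB front",f([.5616,.2404,0]),"tip expected",f([.5629,.2757,.106]),"shoulder",f([.5629,.2757,.126]),"headtop",f([.5629,.2757,.144]))
print("rimA",f([.5813,.3797,.11]),"footA front",f([.5813,.3437,0]))
for g in((.55,.27),(.56,.24),(.561,.2765)): print(fitflask(amber(o["side"]),*g,n="side"))
E
```

```text
rimB [199. 306.] footB front [210. 528.] tip expected [202. 314.] shoulder [202. 278.] headtop [202. 245.]
rimA [204. 233.] footA front [214. 444.]
(array([0.5616717 , 0.28150666]), np.float64(0.8260562883543768))
(array([0.56164074, 0.28045764]), np.float64(0.8271587547541908))
(array([0.56159807, 0.28023341]), np.float64(0.8270327349524815))
```

The projections match what I see: head at 245–278 and plug tip at about 314. The rim is expected at 306, and the bright patch at 370 is light on the cone. I'll go on down, watching the force.

Emit:
{"api": "apply_moves", "payload": {
  "deltas": [
    {"xyz": [0,0,0.04],"roll": 0,"claw": 0},
    {"xyz": [0,0,0.04],"roll": 0,"claw": 0},
    {"xyz": [0,0,0.04],"roll": 0,"claw": 0},
    {"xyz": [0,0,0.03],"roll": 0,"claw": 0},
    {"xyz": [0,0,0],"roll": 0,"claw": 0},
    {"xyz": [0,0,0],"roll": 0,"claw": 0},
    {"xyz": [0,0,0],"roll": 0,"claw": 0},
    {"xyz": [0,0,0],"roll": 0,"claw": 0},
    {"xyz": [0,0,0],"roll": 0,"claw": 0},
    {"xyz": [0,0,0],"roll": 0,"claw": 0}
  ]
}}

```text
time: 27.17
position: [0.5624, 0.2769, 0.1126]
tcp_rot: [-3.089, -0.014, 1.615]
ft_force: [-0.8, 0.8, -0.6]
finger_gap: 0.0296
```

Emit:
{"api": "apply_moves", "payload": {
  "deltas": [
    {"xyz": [0,0,0.01],"roll": 0,"claw": 0},
    {"xyz": [0,0,0],"roll": 0,"claw": 0.55},
    {"xyz": [0,0,0],"roll": 0,"claw": 0.55},
    {"xyz": [0,0,0],"roll": 0,"claw": 0.55},
    {"xyz": [0,0,0],"roll": 0,"claw": 0.55},
    {"xyz": [0,-0.02,-0.3],"roll": 0,"claw": 0.55},
    {"xyz": [0,-0.02,-0.3],"roll": 0,"claw": 0.55},
    {"xyz": [0,0,0],"roll": 0,"claw": 0.55},
    {"xyz": [0,0,0],"roll": 0,"claw": 0.55},
    {"xyz": [0,0,0],"roll": 0,"claw": 0.55}
  ]
}}

```text
time: 28.0
position: [0.5615, 0.2758, 0.1735]
tcp_rot: [-3.088, -0.014, 1.615]
ft_force: [0.8, -0.1, 0.1]
finger_gap: 0.0471
```

```bash
python3 - <<'E'
from h import *
go(.5616,.277,.08,1.613);lean()
o=see("s4")
cv2.imwrite("pics/c6.png",cv2.resize(o["side"][130:200,300:350,::-1],(400,560),interpolation=cv2.INTER_CUBIC))
f=lambda p:((proj([p],"side")[0]-[300,130])*8).round(0)
print("headtop seated",f([.5616,.2764,.128]))
E
```

```text
pos [0.5615 0.2758 0.1735] rot [-3.088 -0.014  1.615] F [ 0.8 -0.1  0.1] gap 0.0471 t 28.0
tool delta /100mm [-0.001  0.051  0.933] roll/45deg 0.003 rows>= 2.2
lean xy [-0.054  0.011]
world +x in tool [-0.044  0.998 -0.054]
world +y in tool [0.999 0.045 0.011]
along lean in tool [ 0.252 -0.966  0.055]
up in tool [ 0.014 -0.053 -0.998]
headtop seated [199. 274.]
```

View pics/c6.png

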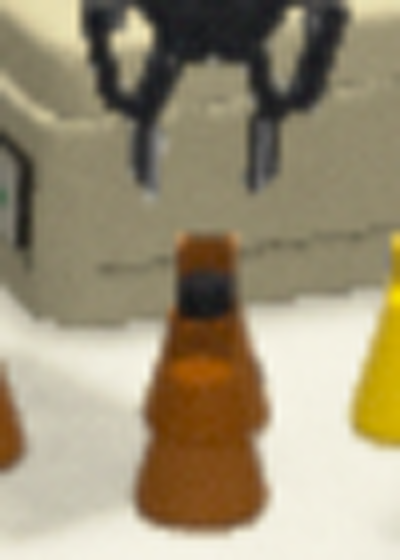

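Emit:
{"api": "apply_moves", "payload": {
  "deltas": [
    {"xyz": [0,0.02,0.25],"roll": 0,"claw": 0.55},
    {"xyz": [0,0.02,0.25],"roll": 0,"claw": 0.55},
    {"xyz": [0,0.01,0.25],"roll": 0,"claw": 0.55},
    {"xyz": [0,0,0.18],"roll": 0,"claw": 0.55},
    {"xyz": [0,0,0],"roll": 0,"claw": 0.55},
    {"xyz": [0,0,0],"roll": 0,"claw": 0},
    {"xyz": [0,0,0],"roll": 0,"claw": 0},
    {"xyz": [0,0,0],"roll": 0,"claw": 0},
    {"xyz": [0,0,0],"roll": 0,"claw": 0},
    {"xyz": [0,0,0],"roll": 0,"claw": 0}
  ]
}}

```text
time: 28.93
position: [0.5602, 0.2765, 0.0741]
tcp_rot: [-3.084, -0.013, 1.615]
ft_force: [0.2, -0.0, -2.9]
finger_gap: 0.0405
```

```bash
python3 - <<'E'
from h import *
go(.5366,.0253,.13,1.613);lean()
E
```

```text
pos [0.5602 0.2765 0.0741] rot [-3.084 -0.013  1.615] F [ 0.2 -0.  -2.9] gap 0.0405 t 28.93
tool delta /100mm [-2.492 -0.379 -0.57 ] roll/45deg 0.002 rows>= 6.2
lean xy [-0.058  0.01 ]
world +x in tool [-0.044  0.997 -0.058]
world +y in tool [0.999 0.045 0.01 ]
along lean in tool [ 0.216 -0.975  0.059]
up in tool [ 0.013 -0.057 -0.998]
```

Emit:
{"api": "apply_moves", "payload": {
  "deltas": [
    {"xyz": [0,0,0],"roll": 0,"claw": 0.55},
    {"xyz": [0,0,0],"roll": 0,"claw": 0.55},
    {"xyz": [0,0,-0.12],"roll": 0,"claw": 0.55},
    {"xyz": [0,0,0],"roll": 0,"claw": 0.55},
    {"xyz": [0,0,0],"roll": 0,"claw": 0},
    {"xyz": [0,0,0],"roll": 0,"claw": 0},
    {"xyz": [0,0,0],"roll": 0,"claw": 0},
    {"xyz": [0,0,0],"roll": 0,"claw": 0},
    {"xyz": [0,0,0],"roll": 0,"claw": 0},
    {"xyz": [0,0,0],"roll": 0,"claw": 0}
  ]
}}

```text
time: 29.77
position: [0.5624, 0.2769, 0.0902]
tcp_rot: [-3.089, -0.014, 1.615]
ft_force: [-0.5, -0.8, 0.3]
finger_gap: 0.0318
```

```bash
python3 - <<'E'
from h import *
go(.5366,.0253,.13,1.613);lean()
E
```

```text
pos [0.5624 0.2769 0.0902] rot [-3.089 -0.014  1.615] F [-0.5 -0.8  0.3] gap 0.0318 t 29.77
tool delta /100mm [-2.496 -0.392 -0.413] roll/45deg 0.003 rows>= 6.1
lean xy [-0.054  0.011]
world +x in tool [-0.044  0.998 -0.054]
world +y in tool [0.999 0.045 0.011]
along lean in tool [ 0.251 -0.966  0.055]
up in tool [ 0.014 -0.053 -0.998]
```

Emit:
{"api": "apply_moves", "payload": {
  "deltas": [
    {"xyz": [0,-0.01,-0.25],"roll": 0,"claw": 0},
    {"xyz": [-0.05,-0.01,-0.25],"roll": 0,"claw": 0},
    {"xyz": [-0.2,-0.03,0],"roll": 0,"claw": 0},
    {"xyz": [-0.32,-0.05,0],"roll": 0,"claw": 0},
    {"xyz": [-0.32,-0.05,0],"roll": 0,"claw": 0},
    {"xyz": [-0.32,-0.05,0],"roll": 0,"claw": 0},
    {"xyz": [-0.32,-0.05,0],"roll": 0,"claw": 0},
    {"xyz": [-0.32,-0.05,0],"roll": 0,"claw": 0},
    {"xyz": [-0.32,-0.05,0],"roll": 0,"claw": 0},
    {"xyz": [-0.2,-0.04,0],"roll": 0,"claw": 0}
  ]
}}

```text
time: 30.6
position: [0.5311, 0.0327, 0.1345]
tcp_rot: [-3.078, -0.014, 1.625]
ft_force: [0.5, -0.2, -2.9]
finger_gap: 0.032
```

Emit:
{"api": "apply_moves", "payload": {
  "deltas": [
    {"xyz": [-0.1,-0.02,0],"roll": 0,"claw": 0},
    {"xyz": [0,0,0],"roll": 0,"claw": 0},
    {"xyz": [0,0,0],"roll": 0,"claw": 0},
    {"xyz": [0,0,0],"roll": 0,"claw": 0},
    {"xyz": [0,0,0],"roll": 0,"claw": 0},
    {"xyz": [0,0,0],"roll": 0,"claw": 0},
    {"xyz": [0,0,0],"roll": 0,"claw": 0},
    {"xyz": [0,0,0],"roll": 0,"claw": 0},
    {"xyz": [0,0,0],"roll": 0,"claw": 0},
    {"xyz": [0,0,0],"roll": 0,"claw": 0}
  ]
}}

```text
time: 31.43
position: [0.5283, 0.0248, 0.1325]
tcp_rot: [-3.075, -0.017, 1.625]
ft_force: [0.3, -0.2, -3.0]
finger_gap: 0.0319
```

```bash
python3 - <<'E'
from h import *
go(.5366,.0253,.094,1.613);lean()
E
```

```text
pos [0.5283 0.0248 0.1325] rot [-3.075 -0.017  1.625] F [ 0.3 -0.2 -3. ] gap 0.0319 t 31.43
tool delta /100mm [-0.006  0.108  0.378] roll/45deg 0.016 rows>= 0.9
lean xy [-0.068  0.013]
world +x in tool [-0.055  0.996 -0.068]
world +y in tool [0.998 0.056 0.013]
along lean in tool [ 0.242 -0.968  0.069]
up in tool [ 0.017 -0.067 -0.998]
```

Emit:
{"api": "apply_moves", "payload": {
  "deltas": [
    {"xyz": [0,0.08,0],"roll": 0,"claw": 0},
    {"xyz": [0,0.01,0.12],"roll": 0,"claw": 0},
    {"xyz": [0,0.01,0.12],"roll": 0,"claw": 0},
    {"xyz": [0,0.01,0.1],"roll": 0,"claw": 0},
    {"xyz": [0,0,0.03],"roll": 0,"claw": 0},
    {"xyz": [0,0,0],"roll": 0,"claw": 0},
    {"xyz": [0,0,0],"roll": 0,"claw": 0},
    {"xyz": [0,0,0],"roll": 0,"claw": 0},
    {"xyz": [0,0,0],"roll": 0,"claw": 0},
    {"xyz": [0,0,0],"roll": 0,"claw": 0}
  ]
}}

```text
time: 32.27
position: [0.5398, 0.0257, 0.0945]
tcp_rot: [-3.077, -0.016, 1.626]
ft_force: [-0.9, 0.5, 2.5]
finger_gap: 0.032
```

Emit:
{"api": "apply_moves", "payload": {
  "deltas": [
    {"xyz": [0,0,0],"roll": 0,"claw": 0.55},
    {"xyz": [0,0,0],"roll": 0,"claw": 0.55},
    {"xyz": [0,0,0],"roll": 0,"claw": 0.55},
    {"xyz": [0,-0.01,-0.15],"roll": 0,"claw": 0.55},
    {"xyz": [0,-0.02,-0.3],"roll": 0,"claw": 0.55},
    {"xyz": [0,-0.02,-0.35],"roll": 0,"claw": 0.55},
    {"xyz": [0,0,0],"roll": 0,"claw": 0.55},
    {"xyz": [0,0,0],"roll": 0,"claw": 0.55},
    {"xyz": [0,0,0],"roll": 0,"claw": 0.55},
    {"xyz": [0,0,0],"roll": 0,"claw": 0.55}
  ]
}}

```text
time: 33.1
position: [0.5382, 0.0243, 0.1733]
tcp_rot: [-3.072, -0.017, 1.625]
ft_force: [-0.5, 0.4, -0.7]
finger_gap: 0.0472
```

```bash
python3 - <<'E'
from h import *
go(*W(.053,.023,.09),1.613);lean()
E
```

```text
pos [0.5382 0.0243 0.1733] rot [-3.072 -0.017  1.625] F [-0.5  0.4 -0.7] gap 0.0472 t 33.1
tool delta /100mm [-2.145  0.603  0.757] roll/45deg 0.015 rows>= 5.6
lean xy [-0.07   0.013]
world +x in tool [-0.054  0.996 -0.07 ]
world +y in tool [0.998 0.055 0.013]
along lean in tool [ 0.235 -0.969  0.072]
up in tool [ 0.017 -0.07  -0.997]
```

Emit:
{"api": "apply_moves", "payload": {
  "deltas": [
    {"xyz": [-0.2,0.06,0],"roll": 0,"claw": 0.55},
    {"xyz": [-0.35,0.1,0],"roll": 0,"claw": 0.55},
    {"xyz": [-0.35,0.1,0],"roll": 0,"claw": 0.55},
    {"xyz": [-0.35,0.1,0],"roll": 0,"claw": 0.55},
    {"xyz": [-0.35,0.1,0],"roll": 0,"claw": 0.55},
    {"xyz": [-0.3,0.08,0.1],"roll": 0,"claw": 0.55},
    {"xyz": [-0.2,0.06,0.2],"roll": 0,"claw": 0.55},
    {"xyz": [0,0.02,0.25],"roll": 0,"claw": 0.55},
    {"xyz": [0,0,0.1],"roll": 0,"claw": 0.55},
    {"xyz": [0,0,0],"roll": 0,"claw": 0.55}
  ]
}}

```text
time: 33.93
position: [0.6039, -0.188, 0.0846]
tcp_rot: [-3.059, -0.024, 1.627]
ft_force: [-0.7, 0.7, -0.3]
finger_gap: 0.0469
```

Emit:
{"api": "apply_moves", "payload": {
  "deltas": [
    {"xyz": [0,0,0],"roll": 0,"claw": 0.55},
    {"xyz": [0,0,0],"roll": 0,"claw": 0.55},
    {"xyz": [0,0,0],"roll": 0,"claw": 0.55},
    {"xyz": [0,0,0],"roll": 0,"claw": 0.55},
    {"xyz": [0,0,0],"roll": 0,"claw": 0.55},
    {"xyz": [0,0,0],"roll": 0,"claw": 0.55},
    {"xyz": [0,0,0],"roll": 0,"claw": 0.55},
    {"xyz": [0,0,0],"roll": 0,"claw": 0.55},
    {"xyz": [0,0,0],"roll": 0,"claw": 0.55},
    {"xyz": [0,0,0],"roll": 0,"claw": 0.55}
  ]
}}

```text
time: 34.77
position: [0.6059, -0.185, 0.0899]
tcp_rot: [-3.063, -0.022, 1.632]
ft_force: [0.1, 0.3, -0.4]
finger_gap: 0.047
```

```bash
python3 - <<'E'
from h import *
go(*W(.053,.023,.03),1.613);lean()
E
```

```text
pos [ 0.6059 -0.185   0.0899] rot [-3.063 -0.022  1.632] F [ 0.1  0.3 -0.4] gap 0.047 t 34.77
tool delta /100mm [-0.017  0.033  0.597] roll/45deg 0.025 rows>= 1.4
lean xy [-0.079  0.017]
world +x in tool [-0.062  0.995 -0.079]
world +y in tool [0.998 0.063 0.017]
along lean in tool [ 0.265 -0.961  0.081]
up in tool [ 0.022 -0.078 -0.997]
```

Emit:
{"api": "apply_moves", "payload": {
  "deltas": [
    {"xyz": [-0.01,0.01,0.18],"roll": 0,"claw": 0.55},
    {"xyz": [-0.01,0.01,0.18],"roll": 0,"claw": 0.55},
    {"xyz": [0,0.01,0.14],"roll": 0,"claw": 0.55},
    {"xyz": [0,0,0.08],"roll": 0,"claw": 0.55},
    {"xyz": [0,0,0.01],"roll": 0,"claw": 0.55},
    {"xyz": [0,0,0],"roll": 0,"claw": 0.55},
    {"xyz": [0,0,0],"roll": 0,"claw": 0},
    {"xyz": [0,0,0],"roll": 0,"claw": 0},
    {"xyz": [0,0,0],"roll": 0,"claw": 0},
    {"xyz": [0,0,0],"roll": 0,"claw": 0}
  ]
}}

```text
time: 35.6
position: [0.6069, -0.1871, 0.032]
tcp_rot: [-3.069, -0.018, 1.633]
ft_force: [-0.0, -0.2, -0.4]
finger_gap: 0.0299
```

```bash
python3 - <<'E'
from h import *
go(*W(.053,.023,.03),1.613);lean()
o=see("s5");m=amber(o["top"]);ms=amber(o["side"])
for g in((.5813,.3797),(.4411,.3622)):
    print(fitflask(m,*g),fitflask(ms,*g,n="side"))
print("placed",fitflask(ms,.5398,.0257,.004,"side"),fitflask(m,.5398,.0257,.004))
E
```

```text
pos [ 0.6069 -0.1871  0.032 ] rot [-3.069 -0.018  1.633] F [-0.  -0.2 -0.4] gap 0.0299 t 35.6
tool delta /100mm [ 0.017 -0.02   0.021] roll/45deg 0.025 rows>= 0.1
lean xy [-0.074  0.014]
world +x in tool [-0.062  0.995 -0.074]
world +y in tool [0.998 0.063 0.014]
along lean in tool [ 0.245 -0.967  0.075]
up in tool [ 0.018 -0.073 -0.997]
(array([0.55554805, 0.32799507]), np.float64(0.9220510894064613)) (array([0.55580785, 0.32989857]), np.float64(0.9399189725023704))
(array([0.44175619, 0.36214294]), np.float64(0.8437575078081204)) (array([0.44066872, 0.3601435 ]), np.float64(0.8346942321056289))
placed (array([0.53878045, 0.02520622]), np.float64(0.8641982901777477)) (array([0.53787371, 0.02609344]), np.float64(0.5686462046778541))
```

Emit:
{"api": "apply_moves", "payload": {
  "deltas": [
    {"xyz": [0,-0.02,-0.3],"roll": 0,"claw": 0},
    {"xyz": [0,-0.02,-0.35],"roll": 0,"claw": 0},
    {"xyz": [0.05,-0.02,-0.35],"roll": 0,"claw": 0},
    {"xyz": [0.2,-0.01,-0.35],"roll": 0,"claw": 0},
    {"xyz": [0.38,-0.01,0],"roll": 0,"claw": 0},
    {"xyz": [0.38,-0.01,0],"roll": 0,"claw": 0},
    {"xyz": [0.38,-0.01,0],"roll": 0,"claw": 0},
    {"xyz": [0.38,-0.01,0],"roll": 0,"claw": 0},
    {"xyz": [0.38,-0.01,0],"roll": 0,"claw": 0},
    {"xyz": [0.38,-0.01,0],"roll": 0,"claw": 0}
  ]
}}

```text
time: 36.53
position: [0.5901, 0.0638, 0.1819]
tcp_rot: [-3.076, -0.016, 1.619]
ft_force: [0.4, -0.5, -0.5]
finger_gap: 0.0294
```

Emit:
{"api": "apply_moves", "payload": {
  "deltas": [
    {"xyz": [0.38,-0.01,0],"roll": 0,"claw": 0},
    {"xyz": [0.38,-0.01,0],"roll": 0,"claw": 0},
    {"xyz": [0.38,-0.01,0],"roll": 0,"claw": 0},
    {"xyz": [0.38,-0.01,0],"roll": 0,"claw": 0},
    {"xyz": [0.38,-0.01,0],"roll": 0,"claw": 0},
    {"xyz": [0.38,-0.01,0],"roll": 0,"claw": 0},
    {"xyz": [0.15,0,0],"roll": 0,"claw": 0},
    {"xyz": [0,0,0],"roll": 0,"claw": 0},
    {"xyz": [0,0,0],"roll": 0,"claw": 0},
    {"xyz": [0,0,0],"roll": 0,"claw": 0}
  ]
}}

```text
time: 37.37
position: [0.5672, 0.3265, 0.1891]
tcp_rot: [-3.081, -0.019, 1.629]
ft_force: [0.1, -0.6, 0.3]
finger_gap: 0.0298
```

```bash
python3 - <<'E'
from h import *
go(.5557,.329,.135,1.613);lean()
E
```

```text
pos [0.5672 0.3265 0.1891] rot [-3.081 -0.019  1.629] F [ 0.1 -0.6  0.3] gap 0.0298 t 37.37
tool delta /100mm [ 0.021 -0.08   0.547] roll/45deg 0.02 rows>= 1.3
lean xy [-0.062  0.015]
world +x in tool [-0.058  0.996 -0.062]
world +y in tool [0.998 0.059 0.015]
along lean in tool [ 0.294 -0.954  0.064]
up in tool [ 0.019 -0.061 -0.998]
```

Emit:
{"api": "apply_moves", "payload": {
  "deltas": [
    {"xyz": [0.01,-0.1,0],"roll": 0,"claw": 0},
    {"xyz": [0,0,0],"roll": 0,"claw": 0},
    {"xyz": [0,0.01,0.2],"roll": 0,"claw": 0},
    {"xyz": [0,0.01,0.2],"roll": 0,"claw": 0},
    {"xyz": [0,0.01,0.12],"roll": 0,"claw": 0},
    {"xyz": [0,0,0],"roll": 0,"claw": 0},
    {"xyz": [0,0,0],"roll": 0,"claw": 0},
    {"xyz": [0,0,0],"roll": 0,"claw": 0},
    {"xyz": [0,0,0],"roll": 0,"claw": 0},
    {"xyz": [0,0,0],"roll": 0,"claw": 0}
  ]
}}

```text
time: 38.2
position: [0.5634, 0.318, 0.1398]
tcp_rot: [-3.087, -0.018, 1.616]
ft_force: [0.6, 0.8, 0.3]
finger_gap: 0.0302
```

```bash
python3 - <<'E'
from h import *
go(.5557,.3275,.114,1.613);lean()
ms=amber(arm.grab_frame("side"));print(fitflask(ms,.5557,.329,n="side"))
E
```

```text
pos [0.5634 0.318  0.1398] rot [-3.087 -0.018  1.616] F [0.6 0.8 0.3] gap 0.0302 t 38.2
tool delta /100mm [ 0.094 -0.058  0.263] roll/45deg 0.004 rows>= 0.7
lean xy [-0.055  0.015]
world +x in tool [-0.045  0.997 -0.055]
world +y in tool [0.999 0.046 0.015]
along lean in tool [ 0.308 -0.95   0.057]
up in tool [ 0.018 -0.054 -0.998]
(array([0.55582847, 0.32995532]), np.float64(0.9414298018949182))
```

Emit:
{"api": "apply_moves", "payload": {
  "deltas": [
    {"xyz": [0.1,-0.07,0],"roll": 0,"claw": 0},
    {"xyz": [0,0,0],"roll": 0,"claw": 0},
    {"xyz": [0,0,0],"roll": 0,"claw": 0},
    {"xyz": [0,0,0],"roll": 0,"claw": 0},
    {"xyz": [0,0,0],"roll": 0,"claw": 0},
    {"xyz": [0,0,0],"roll": 0,"claw": 0},
    {"xyz": [0,0,0],"roll": 0,"claw": 0},
    {"xyz": [0,0,0],"roll": 0,"claw": 0},
    {"xyz": [0,0,0],"roll": 0,"claw": 0},
    {"xyz": [0,0,0],"roll": 0,"claw": 0}
  ]
}}

```text
time: 39.08
position: [0.556, 0.3299, 0.1429]
tcp_rot: [-3.091, -0.019, 1.618]
ft_force: [0.5, 0.1, 0.2]
finger_gap: 0.0297
```

Emit:
{"api": "apply_moves", "payload": {
  "deltas": [
    {"xyz": [-0.02,0,0.03],"roll": 0,"claw": 0},
    {"xyz": [0,0,0.06],"roll": 0,"claw": 0},
    {"xyz": [0,0,0.06],"roll": 0,"claw": 0},
    {"xyz": [0,0,0.05],"roll": 0,"claw": 0},
    {"xyz": [0,0,0.04],"roll": 0,"claw": 0},
    {"xyz": [0,0,0.03],"roll": 0,"claw": 0},
    {"xyz": [0,0,0],"roll": 0,"claw": 0},
    {"xyz": [0,0,0],"roll": 0,"claw": 0},
    {"xyz": [0,0,0],"roll": 0,"claw": 0},
    {"xyz": [0,0,0],"roll": 0,"claw": 0}
  ]
}}

```text
time: 39.92
position: [0.5546, 0.3278, 0.1124]
tcp_rot: [-3.09, -0.019, 1.617]
ft_force: [0.7, 0.4, -0.6]
finger_gap: 0.0297
```

Emit:
{"api": "apply_moves", "payload": {
  "deltas": [
    {"xyz": [0,0,0],"roll": 0,"claw": 0.55},
    {"xyz": [0,0,0],"roll": 0,"claw": 0.55},
    {"xyz": [0,0,0],"roll": 0,"claw": 0.55},
    {"xyz": [0,0,0],"roll": 0,"claw": 0.55},
    {"xyz": [0,0,0.11],"roll": 0,"claw": 0.55},
    {"xyz": [0,0,0.1],"roll": 0,"claw": 0.55},
    {"xyz": [0,0,0],"roll": 0,"claw": 0.55},
    {"xyz": [0,0,0],"roll": 0,"claw": 0.55},
    {"xyz": [0,0,0],"roll": 0,"claw": 0.55},
    {"xyz": [0,0,0],"roll": 0,"claw": 0.55}
  ]
}}

```text
time: 40.75
position: [0.5528, 0.3281, 0.0885]
tcp_rot: [-3.089, -0.018, 1.617]
ft_force: [0.8, 0.3, -0.3]
finger_gap: 0.0467
```

```bash
python3 - <<'E'
from h import *
go(.5478,.1196,.14,1.613);lean()
o=see("s6")
cv2.imwrite("pics/c7.png",cv2.resize(o["side"][120:200,280:360,::-1],(560,560),interpolation=cv2.INTER_CUBIC))
f=lambda p:((proj([p],"side")[0]-[280,120])*7).round(0)
print("headtop seated",f([.5556,.3295,.128]),"shoulder",f([.5556,.3295,.110]))
E
```

```text
pos [0.5528 0.3281 0.0885] rot [-3.089 -0.018  1.617] F [ 0.8  0.3 -0.3] gap 0.0467 t 40.75
tool delta /100mm [-2.071 -0.176 -0.544] roll/45deg 0.005 rows>= 5.2
lean xy [-0.053  0.016]
world +x in tool [-0.046  0.998 -0.053]
world +y in tool [0.999 0.047 0.016]
along lean in tool [ 0.33  -0.942  0.055]
up in tool [ 0.018 -0.052 -0.998]
headtop seated [290. 278.] shoulder [290. 306.]
```

View pics/c7.png

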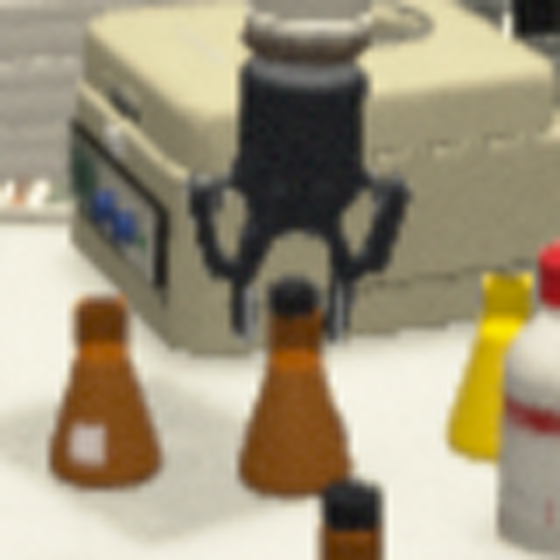

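Emit:
{"api": "apply_moves", "payload": {
  "deltas": [
    {"xyz": [0,0,0],"roll": 0,"claw": 0},
    {"xyz": [0,0,0],"roll": 0,"claw": 0},
    {"xyz": [0,0,0],"roll": 0,"claw": 0},
    {"xyz": [0,0,0],"roll": 0,"claw": 0},
    {"xyz": [0,0,0],"roll": 0,"claw": 0},
    {"xyz": [0,-0.01,-0.25],"roll": 0,"claw": 0},
    {"xyz": [-0.05,-0.01,-0.25],"roll": 0,"claw": 0},
    {"xyz": [-0.2,0,0],"roll": 0,"claw": 0},
    {"xyz": [-0.3,-0.02,0],"roll": 0,"claw": 0},
    {"xyz": [-0.3,-0.02,0],"roll": 0,"claw": 0}
  ]
}}

```text
time: 41.68
position: [0.5514, 0.2447, 0.1375]
tcp_rot: [-3.087, -0.02, 1.625]
ft_force: [0.7, -0.1, -2.1]
finger_gap: 0.0327
```

Emit:
{"api": "apply_moves", "payload": {
  "deltas": [
    {"xyz": [-0.3,-0.02,0],"roll": 0,"claw": 0},
    {"xyz": [-0.3,-0.02,0],"roll": 0,"claw": 0},
    {"xyz": [-0.3,-0.02,0],"roll": 0,"claw": 0},
    {"xyz": [-0.2,0,0],"roll": 0,"claw": 0},
    {"xyz": [-0.1,0,0],"roll": 0,"claw": 0},
    {"xyz": [0,0,0],"roll": 0,"claw": 0},
    {"xyz": [0,0,0],"roll": 0,"claw": 0},
    {"xyz": [0,0,0],"roll": 0,"claw": 0},
    {"xyz": [0,0,0],"roll": 0,"claw": 0},
    {"xyz": [0,0,0],"roll": 0,"claw": 0}
  ]
}}

```text
time: 42.52
position: [0.5488, 0.1182, 0.1333]
tcp_rot: [-3.082, -0.02, 1.623]
ft_force: [-0.4, 0.1, -2.4]
finger_gap: 0.0325
```

```bash
python3 - <<'E'
from h import *
go(.5478,.1196,.0925,1.613);lean()
E
```

```text
pos [0.5488 0.1182 0.1333] rot [-3.082 -0.02   1.623] F [-0.4  0.1 -2.4] gap 0.0325 t 42.52
tool delta /100mm [0.007 0.015 0.408] roll/45deg 0.013 rows>= 1.0
lean xy [-0.06   0.017]
world +x in tool [-0.052  0.997 -0.06 ]
world +y in tool [0.998 0.054 0.017]
along lean in tool [ 0.324 -0.944  0.063]
up in tool [ 0.02  -0.059 -0.998]
```

Emit:
{"api": "apply_moves", "payload": {
  "deltas": [
    {"xyz": [0.01,0,0.12],"roll": 0,"claw": 0},
    {"xyz": [0,0.01,0.12],"roll": 0,"claw": 0},
    {"xyz": [0,0.01,0.1],"roll": 0,"claw": 0},
    {"xyz": [0,0,0.04],"roll": 0,"claw": 0},
    {"xyz": [0,0,0.02],"roll": 0,"claw": 0},
    {"xyz": [0,0,0],"roll": 0,"claw": 0},
    {"xyz": [0,0,0],"roll": 0,"claw": 0},
    {"xyz": [0,0,0],"roll": 0,"claw": 0},
    {"xyz": [0,0,0],"roll": 0,"claw": 0},
    {"xyz": [0,0,0],"roll": 0,"claw": 0}
  ]
}}

```text
time: 43.35
position: [0.5503, 0.123, 0.0931]
tcp_rot: [-3.085, -0.02, 1.628]
ft_force: [-0.1, 0.2, 1.4]
finger_gap: 0.0324
```

Emit:
{"api": "apply_moves", "payload": {
  "deltas": [
    {"xyz": [0,0,0],"roll": 0,"claw": 0.55},
    {"xyz": [0,0,0],"roll": 0,"claw": 0.55},
    {"xyz": [0,0,0],"roll": 0,"claw": 0.55},
    {"xyz": [0,-0.01,-0.15],"roll": 0,"claw": 0.55},
    {"xyz": [0,-0.02,-0.3],"roll": 0,"claw": 0.55},
    {"xyz": [0,-0.02,-0.35],"roll": 0,"claw": 0.55},
    {"xyz": [0,-0.01,-0.15],"roll": 0,"claw": 0.55},
    {"xyz": [0,0,0],"roll": 0,"claw": 0.55},
    {"xyz": [0,0,0],"roll": 0,"claw": 0.55},
    {"xyz": [0,0,0],"roll": 0,"claw": 0.55}
  ]
}}

```text
time: 44.18
position: [0.5477, 0.1212, 0.1879]
tcp_rot: [-3.08, -0.021, 1.628]
ft_force: [-0.0, 0.3, -0.4]
finger_gap: 0.047
```

```bash
python3 - <<'E'
from h import *
go(*W(.053,-.023,.18),1.613);lean()
E
```

```text
pos [0.5477 0.1212 0.1879] rot [-3.08  -0.021  1.628] F [-0.   0.3 -0.4] gap 0.047 t 44.18
tool delta /100mm [-3.555  0.386 -0.018] roll/45deg 0.019 rows>= 8.6
lean xy [-0.063  0.017]
world +x in tool [-0.057  0.996 -0.063]
world +y in tool [0.998 0.058 0.017]
along lean in tool [ 0.314 -0.947  0.065]
up in tool [ 0.021 -0.062 -0.998]
```

Emit:
{"api": "apply_moves", "payload": {
  "deltas": [
    {"xyz": [-0.25,0.03,0],"roll": 0,"claw": 0.55},
    {"xyz": [-0.39,0.04,0],"roll": 0,"claw": 0.55},
    {"xyz": [-0.39,0.04,0],"roll": 0,"claw": 0.55},
    {"xyz": [-0.39,0.04,0],"roll": 0,"claw": 0.55},
    {"xyz": [-0.39,0.04,0],"roll": 0,"claw": 0.55},
    {"xyz": [-0.39,0.04,0],"roll": 0,"claw": 0.55},
    {"xyz": [-0.39,0.04,0],"roll": 0,"claw": 0.55},
    {"xyz": [-0.39,0.04,0],"roll": 0,"claw": 0.55},
    {"xyz": [-0.3,0.04,0],"roll": 0,"claw": 0.55},
    {"xyz": [-0.2,0.03,0],"roll": 0,"claw": 0.55}
  ]
}}

```text
time: 45.02
position: [0.5986, -0.2302, 0.1545]
tcp_rot: [-3.054, -0.035, 1.637]
ft_force: [1.2, 0.0, 0.3]
finger_gap: 0.047
```

Emit:
{"api": "apply_moves", "payload": {
  "deltas": [
    {"xyz": [0,0,0.2],"roll": 0.02,"claw": 0.55},
    {"xyz": [0,0.02,0.3],"roll": 0,"claw": 0.55},
    {"xyz": [0,0.02,0.3],"roll": 0,"claw": 0.55},
    {"xyz": [0,0.01,0.1],"roll": 0,"claw": 0.55},
    {"xyz": [0,0,0],"roll": 0,"claw": 0.55},
    {"xyz": [0,0,0],"roll": 0,"claw": 0.55},
    {"xyz": [0,0,0],"roll": 0,"claw": 0.55},
    {"xyz": [0,0,0],"roll": 0,"claw": 0.55},
    {"xyz": [0,0,0],"roll": 0,"claw": 0.55},
    {"xyz": [0,0,0],"roll": 0,"claw": 0.55}
  ]
}}

```text
time: 45.85
position: [0.5925, -0.2329, 0.0548]
tcp_rot: [-3.047, -0.036, 1.613]
ft_force: [0.5, -0.3, 0.2]
finger_gap: 0.0472
```

```bash
python3 - <<'E'
from h import *
go(*W(.053,-.023,.03),1.613);lean()
E
```

```text
pos [ 0.5925 -0.2329  0.0548] rot [-3.047 -0.036  1.613] F [ 0.5 -0.3  0.2] gap 0.0472 t 45.85
tool delta /100mm [-0.001  0.163  0.234] roll/45deg 0.0 rows>= 0.7
lean xy [-0.096  0.032]
world +x in tool [-0.042  0.994 -0.096]
world +y in tool [0.998 0.046 0.032]
along lean in tool [ 0.357 -0.929  0.101]
up in tool [ 0.036 -0.095 -0.995]
```

Emit:
{"api": "apply_moves", "payload": {
  "deltas": [
    {"xyz": [0,-0.01,-0.15],"roll": 0,"claw": 0.55},
    {"xyz": [0,0.14,0],"roll": 0,"claw": 0.55},
    {"xyz": [0,0,0],"roll": 0,"claw": 0.55},
    {"xyz": [0,0,0],"roll": 0,"claw": 0.55},
    {"xyz": [0,0,0],"roll": 0,"claw": 0.55},
    {"xyz": [0,0,0],"roll": 0,"claw": 0.55},
    {"xyz": [0,0,0],"roll": 0,"claw": 0.55},
    {"xyz": [0,0,0],"roll": 0,"claw": 0.55},
    {"xyz": [0,0,0],"roll": 0,"claw": 0.55},
    {"xyz": [0,0,0],"roll": 0,"claw": 0.55}
  ]
}}

```text
time: 46.68
position: [0.6083, -0.2339, 0.0745]
tcp_rot: [-3.052, -0.032, 1.614]
ft_force: [0.0, 0.2, 0.4]
finger_gap: 0.0467
```

```bash
python3 - <<'E'
from h import *
go(*W(.053,-.023,.03),1.613);lean()
E
```

```text
pos [ 0.6083 -0.2339  0.0745] rot [-3.052 -0.032  1.614] F [0.  0.2 0.4] gap 0.0467 t 46.68
tool delta /100mm [0.011 0.023 0.446] roll/45deg 0.001 rows>= 1.1
lean xy [-0.09   0.028]
world +x in tool [-0.043  0.995 -0.09 ]
world +y in tool [0.999 0.046 0.028]
along lean in tool [ 0.336 -0.937  0.094]
up in tool [ 0.032 -0.089 -0.996]
```

Emit:
{"api": "apply_moves", "payload": {
  "deltas": [
    {"xyz": [0.01,0,0.12],"roll": 0,"claw": 0.55},
    {"xyz": [0,0.01,0.12],"roll": 0,"claw": 0.55},
    {"xyz": [0,0.01,0.12],"roll": 0,"claw": 0.55},
    {"xyz": [0,0,0.06],"roll": 0,"claw": 0.55},
    {"xyz": [0,0,0.01],"roll": 0,"claw": 0.55},
    {"xyz": [0,0,0],"roll": 0,"claw": 0.55},
    {"xyz": [0,0,0],"roll": 0,"claw": 0},
    {"xyz": [0,0,0],"roll": 0,"claw": 0},
    {"xyz": [0,0,0],"roll": 0,"claw": 0},
    {"xyz": [0,0,0],"roll": 0,"claw": 0}
  ]
}}

```text
time: 47.52
position: [0.6095, -0.2326, 0.0297]
tcp_rot: [-3.059, -0.029, 1.614]
ft_force: [-0.4, 0.9, 3.9]
finger_gap: 0.0301
```

```bash
python3 - <<'E'
from h import *
go(*W(.053,-.023,.03),1.613);lean()
o=see("s7");m=amber(o["top"]);ms=amber(o["side"])
g=(.4411,.3622);print(fitflask(m,*g),fitflask(ms,*g,n="side"))
E
```

```text
pos [ 0.6095 -0.2326  0.0297] rot [-3.059 -0.029  1.614] F [-0.4  0.9  3.9] gap 0.0301 t 47.52
tool delta /100mm [ 0.013 -0.029 -0.   ] roll/45deg 0.002 rows>= 0.1
lean xy [-0.084  0.025]
world +x in tool [-0.043  0.996 -0.084]
world +y in tool [0.999 0.046 0.025]
along lean in tool [ 0.331 -0.939  0.088]
up in tool [ 0.029 -0.083 -0.996]
(array([0.44126322, 0.36219223]), np.float64(0.843394715772618)) (array([0.44035426, 0.36021241]), np.float64(0.8359673497742272))
```

Emit:
{"api": "apply_moves", "payload": {
  "deltas": [
    {"xyz": [0.01,-0.03,-0.3],"roll": 0,"claw": 0},
    {"xyz": [0.01,-0.03,-0.36],"roll": 0,"claw": 0},
    {"xyz": [0.01,-0.03,-0.36],"roll": 0,"claw": 0},
    {"xyz": [0.01,-0.03,-0.36],"roll": 0,"claw": 0},
    {"xyz": [0.1,-0.05,-0.3],"roll": 0,"claw": 0},
    {"xyz": [0.3,-0.08,0],"roll": 0,"claw": 0},
    {"xyz": [0.38,-0.09,0],"roll": 0,"claw": 0},
    {"xyz": [0.38,-0.09,0],"roll": 0,"claw": 0},
    {"xyz": [0.38,-0.09,0],"roll": 0,"claw": 0},
    {"xyz": [0.38,-0.09,0],"roll": 0,"claw": 0}
  ]
}}

```text
time: 48.45
position: [0.5494, -0.0435, 0.2079]
tcp_rot: [-3.047, -0.035, 1.601]
ft_force: [0.7, 0.0, -0.7]
finger_gap: 0.0294
```

Emit:
{"api": "apply_moves", "payload": {
  "deltas": [
    {"xyz": [0.38,-0.09,0],"roll": 0,"claw": 0},
    {"xyz": [0.38,-0.09,0],"roll": 0,"claw": 0},
    {"xyz": [0.38,-0.09,0],"roll": 0,"claw": 0},
    {"xyz": [0.38,-0.09,0],"roll": 0,"claw": 0},
    {"xyz": [0.38,-0.09,0],"roll": 0,"claw": 0},
    {"xyz": [0.38,-0.09,0],"roll": 0,"claw": 0},
    {"xyz": [0.38,-0.09,0],"roll": 0,"claw": 0},
    {"xyz": [0.3,-0.08,0],"roll": 0,"claw": 0},
    {"xyz": [0,0,0],"roll": 0,"claw": 0},
    {"xyz": [0,0,0],"roll": 0,"claw": 0}
  ]
}}

```text
time: 49.28
position: [0.4558, 0.2693, 0.2194]
tcp_rot: [-3.035, -0.037, 1.607]
ft_force: [-0.3, 0.1, -0.1]
finger_gap: 0.0296
```

```bash
python3 - <<'E'
from h import *
go(.4408,.361,.15,1.613);lean()
E
```

```text
pos [0.4558 0.2693 0.2194] rot [-3.035 -0.037  1.607] F [-0.3  0.1 -0.1] gap 0.0296 t 49.28
tool delta /100mm [ 0.896 -0.038  0.735] roll/45deg -0.007 rows>= 2.8
lean xy [-0.108  0.033]
world +x in tool [-0.036  0.994 -0.108]
world +y in tool [0.999 0.04  0.033]
along lean in tool [ 0.325 -0.939  0.112]
up in tool [ 0.037 -0.106 -0.994]
```

Emit:
{"api": "apply_moves", "payload": {
  "deltas": [
    {"xyz": [0.25,-0.03,0],"roll": 0,"claw": 0},
    {"xyz": [0.3,-0.04,0],"roll": 0,"claw": 0},
    {"xyz": [0.25,-0.03,0],"roll": 0,"claw": 0},
    {"xyz": [0.1,-0.01,0],"roll": 0,"claw": 0},
    {"xyz": [0,0.03,0.25],"roll": 0,"claw": 0},
    {"xyz": [0,0.03,0.25],"roll": 0,"claw": 0},
    {"xyz": [0,0.01,0.15],"roll": 0,"claw": 0},
    {"xyz": [0,0,0],"roll": 0,"claw": 0},
    {"xyz": [0,0,0],"roll": 0,"claw": 0},
    {"xyz": [0,0,0],"roll": 0,"claw": 0}
  ]
}}

```text
time: 50.12
position: [0.4451, 0.3543, 0.1525]
tcp_rot: [-3.031, -0.03, 1.597]
ft_force: [0.5, -0.6, -0.5]
finger_gap: 0.0299
```

```bash
python3 - <<'E'
from h import *
go(.4408,.361,.145,1.613);lean()
E
```

```text
pos [0.4451 0.3543 0.1525] rot [-3.031 -0.03   1.597] F [ 0.5 -0.6 -0.5] gap 0.0299 t 50.12
tool delta /100mm [ 0.066 -0.032  0.081] roll/45deg -0.02 rows>= 0.3
lean xy [-0.111  0.027]
world +x in tool [-0.026  0.993 -0.111]
world +y in tool [0.999 0.029 0.027]
along lean in tool [ 0.258 -0.959  0.114]
up in tool [ 0.03  -0.11  -0.993]
```

Emit:
{"api": "apply_moves", "payload": {
  "deltas": [
    {"xyz": [0.055,-0.04,0],"roll": 0,"claw": 0},
    {"xyz": [0,0,0],"roll": 0,"claw": 0},
    {"xyz": [0,0,0],"roll": 0,"claw": 0},
    {"xyz": [0,0,0],"roll": 0,"claw": 0},
    {"xyz": [0,0.01,0.08],"roll": 0,"claw": 0},
    {"xyz": [0,0.01,0.08],"roll": 0,"claw": 0},
    {"xyz": [0,0,0],"roll": 0,"claw": 0},
    {"xyz": [0,0,0],"roll": 0,"claw": 0},
    {"xyz": [0,0,0],"roll": 0,"claw": 0},
    {"xyz": [0,0,0],"roll": 0,"claw": 0}
  ]
}}

```text
time: 50.95
position: [0.4439, 0.3607, 0.1399]
tcp_rot: [-3.038, -0.032, 1.596]
ft_force: [-0.4, -0.3, -0.8]
finger_gap: 0.0295
```

```bash
python3 - <<'E'
from h import *
go(.4408,.360,.112,1.613);lean()
E
```

```text
pos [0.4439 0.3607 0.1399] rot [-3.038 -0.032  1.596] F [-0.4 -0.3 -0.8] gap 0.0295 t 50.95
tool delta /100mm [-0.015 -0.002  0.281] roll/45deg -0.022 rows>= 0.7
lean xy [-0.104  0.029]
world +x in tool [-0.025  0.994 -0.104]
world +y in tool [0.999 0.028 0.029]
along lean in tool [ 0.296 -0.949  0.108]
up in tool [ 0.032 -0.103 -0.994]
```

Emit:
{"api": "apply_moves", "payload": {
  "deltas": [
    {"xyz": [-0.01,-0.02,0],"roll": 0,"claw": 0},
    {"xyz": [0,0,0.06],"roll": 0,"claw": 0},
    {"xyz": [0,0,0.06],"roll": 0,"claw": 0},
    {"xyz": [0,0.01,0.06],"roll": 0,"claw": 0},
    {"xyz": [0,0.01,0.05],"roll": 0,"claw": 0},
    {"xyz": [0,0,0.04],"roll": 0,"claw": 0},
    {"xyz": [0,0,0],"roll": 0,"claw": 0},
    {"xyz": [0,0,0],"roll": 0,"claw": 0},
    {"xyz": [0,0,0],"roll": 0,"claw": 0},
    {"xyz": [0,0,0],"roll": 0,"claw": 0}
  ]
}}

```text
time: 51.78
position: [0.4419, 0.3609, 0.112]
tcp_rot: [-3.04, -0.033, 1.596]
ft_force: [-1.1, -1.0, 1.7]
finger_gap: 0.0297
```

Shoulder contact is light. Next I'll release, slide down to the neck and look.

Emit:
{"api": "apply_moves", "payload": {
  "deltas": [
    {"xyz": [0,0,0],"roll": 0,"claw": 0.55},
    {"xyz": [0,0,0],"roll": 0,"claw": 0.55},
    {"xyz": [0,0,0],"roll": 0,"claw": 0.55},
    {"xyz": [0,0,0],"roll": 0,"claw": 0.55},
    {"xyz": [0,0.01,0.1],"roll": 0,"claw": 0.55},
    {"xyz": [0,0.01,0.1],"roll": 0,"claw": 0.55},
    {"xyz": [0,0,0],"roll": 0,"claw": 0.55},
    {"xyz": [0,0,0],"roll": 0,"claw": 0.55},
    {"xyz": [0,0,0],"roll": 0,"claw": 0.55},
    {"xyz": [0,0,0],"roll": 0,"claw": 0.55}
  ]
}}

```text
time: 52.62
position: [0.4406, 0.3611, 0.0868]
tcp_rot: [-3.037, -0.032, 1.596]
ft_force: [-0.1, -0.3, 0.4]
finger_gap: 0.047
```

```bash
python3 - <<'E'
from h import *
go(.4534,.1308,.14,1.613);lean()
o=see("s8")
cv2.imwrite("pics/c8.png",cv2.resize(o["side"][130:230,260:360,::-1],(600,600),interpolation=cv2.INTER_CUBIC))
f=lambda p:((proj([p],"side")[0]-[260,130])*6).round(0)
print("headtop seated",f([.4408,.361,.128]),"shoulder",f([.4408,.361,.110]))
E
```

```text
pos [0.4406 0.3611 0.0868] rot [-3.037 -0.032  1.596] F [-0.1 -0.3  0.4] gap 0.047 t 52.62
tool delta /100mm [-2.287  0.008 -0.609] roll/45deg -0.022 rows>= 5.7
lean xy [-0.105  0.029]
world +x in tool [-0.025  0.994 -0.105]
world +y in tool [0.999 0.028 0.029]
along lean in tool [ 0.291 -0.951  0.109]
up in tool [ 0.032 -0.104 -0.994]
headtop seated [202. 172.] shoulder [203. 195.]
```

View pics/c8.png

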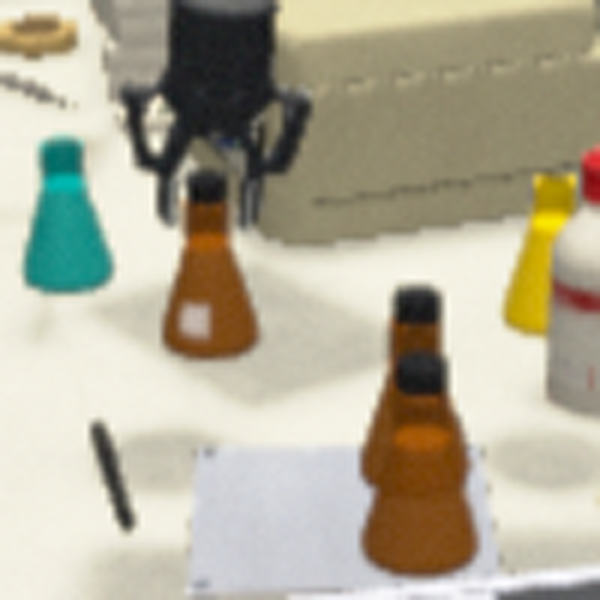

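Emit:
{"api": "apply_moves", "payload": {
  "deltas": [
    {"xyz": [0,0,-0.03],"roll": 0,"claw": 0.55},
    {"xyz": [0,0,0],"roll": 0,"claw": 0},
    {"xyz": [0,0,0],"roll": 0,"claw": 0},
    {"xyz": [0,0,0],"roll": 0,"claw": 0},
    {"xyz": [0,0,0],"roll": 0,"claw": 0},
    {"xyz": [0,0,0],"roll": 0,"claw": 0},
    {"xyz": [0,0,0],"roll": 0,"claw": 0},
    {"xyz": [0,0,0],"roll": 0,"claw": 0},
    {"xyz": [0,0,0],"roll": 0,"claw": 0},
    {"xyz": [0,0,0],"roll": 0,"claw": 0}
  ]
}}

```text
time: 53.55
position: [0.4419, 0.3614, 0.0917]
tcp_rot: [-3.04, -0.033, 1.596]
ft_force: [-0.0, -0.6, -0.1]
finger_gap: 0.0327
```

Emit:
{"api": "apply_moves", "payload": {
  "deltas": [
    {"xyz": [0,-0.03,-0.25],"roll": 0,"claw": 0},
    {"xyz": [-0.05,-0.03,-0.25],"roll": 0,"claw": 0},
    {"xyz": [-0.2,0,0],"roll": 0,"claw": 0},
    {"xyz": [-0.32,0.01,0],"roll": 0,"claw": 0},
    {"xyz": [-0.32,0.01,0],"roll": 0,"claw": 0},
    {"xyz": [-0.32,0.01,0],"roll": 0,"claw": 0},
    {"xyz": [-0.32,0.01,0],"roll": 0,"claw": 0},
    {"xyz": [-0.32,0.01,0],"roll": 0,"claw": 0},
    {"xyz": [-0.2,0.01,0],"roll": 0,"claw": 0},
    {"xyz": [-0.1,0,0],"roll": 0,"claw": 0}
  ]
}}

```text
time: 54.38
position: [0.4485, 0.1378, 0.1317]
tcp_rot: [-3.033, -0.031, 1.603]
ft_force: [0.6, 0.8, -2.9]
finger_gap: 0.0322
```

Emit:
{"api": "apply_moves", "payload": {
  "deltas": [
    {"xyz": [0,0,0],"roll": 0,"claw": 0},
    {"xyz": [0,0,0],"roll": 0,"claw": 0},
    {"xyz": [0,0,0],"roll": 0,"claw": 0},
    {"xyz": [0,0,0],"roll": 0,"claw": 0},
    {"xyz": [0,0,0],"roll": 0,"claw": 0},
    {"xyz": [0,0,0],"roll": 0,"claw": 0},
    {"xyz": [0,0,0],"roll": 0,"claw": 0},
    {"xyz": [0,0,0],"roll": 0,"claw": 0},
    {"xyz": [0,0,0],"roll": 0,"claw": 0},
    {"xyz": [0,0,0],"roll": 0,"claw": 0}
  ]
}}

```text
time: 55.22
position: [0.4469, 0.1399, 0.1303]
tcp_rot: [-3.03, -0.032, 1.604]
ft_force: [-0.3, 0.3, -2.6]
finger_gap: 0.0324
```

```bash
python3 - <<'E'
from h import *
go(.451,.129,.095,1.613);lean()
E
```

```text
pos [0.4469 0.1399 0.1303] rot [-3.03  -0.032  1.604] F [-0.3  0.3 -2.6] gap 0.0324 t 55.22
tool delta /100mm [-0.122  0.076  0.343] roll/45deg -0.012 rows>= 0.9
lean xy [-0.112  0.028]
world +x in tool [-0.033  0.993 -0.112]
world +y in tool [0.999 0.036 0.028]
along lean in tool [ 0.278 -0.954  0.116]
up in tool [ 0.032 -0.111 -0.993]
```

Emit:
{"api": "apply_moves", "payload": {
  "deltas": [
    {"xyz": [-0.11,0.04,0],"roll": 0,"claw": 0},
    {"xyz": [0,0.01,0.1],"roll": 0,"claw": 0},
    {"xyz": [0,0.01,0.1],"roll": 0,"claw": 0},
    {"xyz": [0,0.01,0.08],"roll": 0,"claw": 0},
    {"xyz": [0,0,0.04],"roll": 0,"claw": 0},
    {"xyz": [0,0,0.02],"roll": 0,"claw": 0},
    {"xyz": [0,0,0],"roll": 0,"claw": 0},
    {"xyz": [0,0,0],"roll": 0,"claw": 0},
    {"xyz": [0,0,0],"roll": 0,"claw": 0},
    {"xyz": [0,0,0],"roll": 0,"claw": 0}
  ]
}}

```text
time: 56.05
position: [0.4529, 0.1287, 0.0959]
tcp_rot: [-3.032, -0.032, 1.603]
ft_force: [-1.0, -0.0, 3.1]
finger_gap: 0.0327
```

Emit:
{"api": "apply_moves", "payload": {
  "deltas": [
    {"xyz": [0,0,0],"roll": 0,"claw": 0.55},
    {"xyz": [0,0,0],"roll": 0,"claw": 0.55},
    {"xyz": [0,0,0],"roll": 0,"claw": 0.55},
    {"xyz": [0,-0.02,-0.15],"roll": 0,"claw": 0.55},
    {"xyz": [0.01,-0.03,-0.3],"roll": 0,"claw": 0.55},
    {"xyz": [0.01,-0.03,-0.35],"roll": 0,"claw": 0.55},
    {"xyz": [0,-0.02,-0.2],"roll": 0,"claw": 0.55},
    {"xyz": [0,0,0],"roll": 0,"claw": 0},
    {"xyz": [0,0,0],"roll": 0,"claw": 0},
    {"xyz": [0,0,0],"roll": 0,"claw": 0}
  ]
}}

```text
time: 56.88
position: [0.4522, 0.1276, 0.1976]
tcp_rot: [-3.027, -0.033, 1.603]
ft_force: [-0.3, 0.8, 0.0]
finger_gap: 0.011
```

```bash
python3 - <<'E'
from h import *
go(*W(-.05,0,.15),1.613);lean()
o=see("s9")
cv2.imwrite("pics/c9.png",np.hstack([cv2.resize(o["top"][140:240,250:350,::-1],(400,400),interpolation=cv2.INTER_CUBIC),cv2.resize(o["side"][160:260,270:370,::-1],(400,400),interpolation=cv2.INTER_CUBIC)]))
ms=amber(o["side"]);m=amber(o["top"])
for g in((.5398,.0257),(.5503,.123),(.4529,.1287)):
    for n,k in(("side",ms),("top",m)):
        x,i=fitflask(k,*g,.004,n);d=x-[.4951,.0782];c,s=np.cos(.118),np.sin(.118);print(n,x.round(4),i.round(2),"plate own",np.round([c*d[0]-s*d[1],s*d[0]+c*d[1]],4))
E
```

```text
pos [0.4522 0.1276 0.1976] rot [-3.027 -0.033  1.603] F [-0.3  0.8  0. ] gap 0.011 t 56.88
tool delta /100mm [-3.432  0.433  0.317] roll/45deg -0.012 rows>= 8.3
lean xy [-0.115  0.029]
world +x in tool [-0.032  0.993 -0.115]
world +y in tool [0.999 0.036 0.029]
along lean in tool [ 0.273 -0.955  0.119]
up in tool [ 0.033 -0.114 -0.993]
side [0.5369 0.0269] 0.74 plate own [ 0.0475 -0.046 ]
top [0.5379 0.0261] 0.57 plate own [ 0.0486 -0.0467]
side [0.5415 0.0688] 0.71 plate own [ 0.0472 -0.0039]
top [0.5503 0.123 ] 0.0 plate own [0.0495 0.051 ]
side [0.4513 0.1298] 0.81 plate own [-0.0496  0.0461]
top [0.4534 0.1247] 0.28 plate own [-0.0469  0.0413]
```

View pics/c9.png

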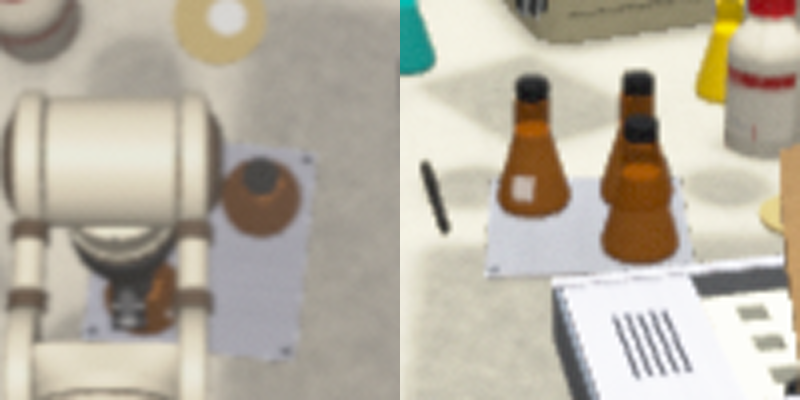

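```bash
python3 - <<'E'
from h import *
go(*W(.03,.01,.18),1.613)
E
```

```text
pos [0.4514 0.1276 0.1966] rot [-3.024 -0.033  1.603] F [ 0.1 -0.3 -0.3] gap -0.0 t 56.98
tool delta /100mm [-3.315  1.2   -0.083] roll/45deg -0.013 rows>= 8.5
```

Emit:
{"api": "apply_moves", "payload": {
  "deltas": [
    {"xyz": [-0.3,0.11,-0.05],"roll": 0,"claw": 0},
    {"xyz": [-0.36,0.13,-0.02],"roll": 0,"claw": 0},
    {"xyz": [-0.36,0.13,-0.01],"roll": 0,"claw": 0},
    {"xyz": [-0.36,0.13,0],"roll": 0,"claw": 0},
    {"xyz": [-0.36,0.13,0],"roll": 0,"claw": 0},
    {"xyz": [-0.36,0.13,0],"roll": 0,"claw": 0},
    {"xyz": [-0.36,0.13,0],"roll": 0,"claw": 0},
    {"xyz": [-0.36,0.13,0],"roll": 0,"claw": 0},
    {"xyz": [-0.3,0.11,0],"roll": 0,"claw": 0},
    {"xyz": [-0.2,0.08,0],"roll": 0,"claw": 0}
  ]
}}

```text
time: 57.82
position: [0.5794, -0.2068, 0.1588]
tcp_rot: [-3.0, -0.045, 1.612]
ft_force: [0.6, 0.7, 0.0]
finger_gap: 0.0003
```

Emit:
{"api": "apply_moves", "payload": {
  "deltas": [
    {"xyz": [0,0,0],"roll": 0,"claw": 0},
    {"xyz": [0,0.04,0.25],"roll": 0,"claw": 0},
    {"xyz": [0,0.03,0.2],"roll": 0,"claw": 0},
    {"xyz": [0,0,0],"roll": 0,"claw": 0},
    {"xyz": [0,0,0],"roll": 0,"claw": 0},
    {"xyz": [0,0,0],"roll": 0,"claw": 0},
    {"xyz": [0,0,0],"roll": 0,"claw": 0},
    {"xyz": [0,0,0],"roll": 0,"claw": 0},
    {"xyz": [0,0,0],"roll": 0,"claw": 0},
    {"xyz": [0,0,0],"roll": 0,"claw": 0}
  ]
}}

```text
time: 58.65
position: [0.5775, -0.2059, 0.107]
tcp_rot: [-2.992, -0.05, 1.607]
ft_force: [0.0, -0.5, -0.0]
finger_gap: -0.0001
```

```bash
python3 - <<'E'
from h import *
go(*W(.03,.01,.045),1.613);lean()
E
```

```text
pos [ 0.5775 -0.2059  0.107 ] rot [-2.992 -0.05   1.607] F [ 0.  -0.5 -0. ] gap -0.0001 t 58.65
tool delta /100mm [0.032 0.141 0.608] roll/45deg -0.008 rows>= 1.5
lean xy [-0.151  0.044]
world +x in tool [-0.036  0.988 -0.151]
world +y in tool [0.998 0.043 0.044]
along lean in tool [ 0.314 -0.936  0.157]
up in tool [ 0.05  -0.149 -0.988]
```

Emit:
{"api": "apply_moves", "payload": {
  "deltas": [
    {"xyz": [0.03,0.06,0],"roll": 0,"claw": 0},
    {"xyz": [0,0.03,0.2],"roll": 0,"claw": 0},
    {"xyz": [0,0.03,0.2],"roll": 0,"claw": 0},
    {"xyz": [0,0.02,0.15],"roll": 0,"claw": 0},
    {"xyz": [0,0,0.05],"roll": 0,"claw": 0},
    {"xyz": [0,0,0],"roll": 0,"claw": 0},
    {"xyz": [0,-0.08,0],"roll": 0,"claw": 0},
    {"xyz": [0,-0.05,0],"roll": 0,"claw": 0},
    {"xyz": [0,-0.05,0],"roll": 0,"claw": 0},
    {"xyz": [0,-0.05,0],"roll": 0,"claw": 0}
  ]
}}

```text
time: 59.48
position: [0.5656, -0.2018, 0.0551]
tcp_rot: [-3.006, -0.042, 1.609]
ft_force: [0.5, -0.2, 0.2]
finger_gap: -0.0004
```

```bash
python3 - <<'E'
from h import *
go(*W(.02,.01,.045),1.613);lean()
E
```

```text
pos [ 0.5656 -0.2018  0.0551] rot [-3.006 -0.042  1.609] F [ 0.5 -0.2  0.2] gap -0.0004 t 59.48
tool delta /100mm [0.012 0.079 0.092] roll/45deg -0.005 rows>= 0.3
lean xy [-0.137  0.037]
world +x in tool [-0.038  0.99  -0.137]
world +y in tool [0.998 0.043 0.037]
along lean in tool [ 0.296 -0.945  0.142]
up in tool [ 0.042 -0.135 -0.99 ]
```

Emit:
{"api": "apply_moves", "payload": {
  "deltas": [
    {"xyz": [0,0.08,-0.02],"roll": 0,"claw": 0},
    {"xyz": [0,0.02,0.08],"roll": 0,"claw": 0},
    {"xyz": [0,0.02,0.07],"roll": 0,"claw": 0},
    {"xyz": [0,0,0],"roll": 0,"claw": 0},
    {"xyz": [0,0,0],"roll": 0,"claw": 0},
    {"xyz": [0,-0.05,0],"roll": 0,"claw": 0},
    {"xyz": [0,-0.05,0],"roll": 0,"claw": 0},
    {"xyz": [0,-0.05,0],"roll": 0,"claw": 0},
    {"xyz": [0,-0.05,0],"roll": 0,"claw": 0},
    {"xyz": [0,-0.05,0],"roll": 0,"claw": 0}
  ]
}}

```text
time: 60.32
position: [0.5672, -0.2032, 0.0475]
tcp_rot: [-3.052, -0.034, 1.607]
ft_force: [12.9, 1.6, -4.5]
finger_gap: -0.0003
```

Emit:
{"api": "apply_moves", "payload": {
  "deltas": [
    {"xyz": [0,-0.04,0],"roll": 0,"claw": 0},
    {"xyz": [0,-0.04,0],"roll": 0,"claw": 0},
    {"xyz": [0,-0.04,0],"roll": 0,"claw": 0},
    {"xyz": [0,-0.04,0],"roll": 0,"claw": 0},
    {"xyz": [0,-0.04,0],"roll": 0,"claw": 0},
    {"xyz": [0,-0.04,0],"roll": 0,"claw": 0},
    {"xyz": [0,-0.04,0],"roll": 0,"claw": 0},
    {"xyz": [0,-0.04,0],"roll": 0,"claw": 0},
    {"xyz": [0,-0.04,0],"roll": 0,"claw": 0},
    {"xyz": [0,-0.04,0],"roll": 0,"claw": 0}
  ]
}}

```text
time: 61.15
position: [0.5631, -0.2039, 0.0504]
tcp_rot: [3.125, -0.018, 1.598]
ft_force: [19.6, 1.2, -13.9]
finger_gap: -0.0
```

```bash
python3 - <<'E'
from h import *
go(*W(.02,.01,.045),1.613);lean()
E
```

```text
pos [ 0.5631 -0.2039  0.0504] rot [ 3.125 -0.018  1.598] F [ 19.6   1.2 -13.9] gap -0.0 t 61.15
tool delta /100mm [0.037 0.091 0.056] roll/45deg -0.019 rows>= 0.3
lean xy [0.016 0.019]
world +x in tool [-0.027  1.     0.016]
world +y in tool [0.999 0.027 0.019]
along lean in tool [0.747 0.665 0.024]
up in tool [ 0.018  0.016 -1.   ]
```

Emit:
{"api": "apply_moves", "payload": {
  "deltas": [
    {"xyz": [0,-0.04,0.01],"roll": 0,"claw": 0},
    {"xyz": [0,-0.04,0.01],"roll": 0,"claw": 0},
    {"xyz": [0,-0.04,0.01],"roll": 0,"claw": 0},
    {"xyz": [0,-0.04,0.01],"roll": 0,"claw": 0},
    {"xyz": [0,-0.04,0.01],"roll": 0,"claw": 0},
    {"xyz": [0,-0.04,0.01],"roll": 0,"claw": 0},
    {"xyz": [0,0.12,0],"roll": 0,"claw": 0},
    {"xyz": [0,0,-0.25],"roll": 0,"claw": 0},
    {"xyz": [0,0,-0.2],"roll": 0,"claw": 0},
    {"xyz": [0,0,0],"roll": 0,"claw": 0}
  ]
}}

```text
time: 61.98
position: [0.5685, -0.2026, 0.0951]
tcp_rot: [3.066, -0.013, 1.591]
ft_force: [0.4, -0.4, 0.7]
finger_gap: -0.0001
```

```bash
python3 - <<'E'
from h import *
go(*W(-.047,0,.075),1.613);lean()
E
```

```text
pos [ 0.5685 -0.2026  0.0951] rot [ 3.066 -0.013  1.591] F [ 0.4 -0.4  0.7] gap -0.0001 t 61.98
tool delta /100mm [-0.091 -0.644  0.152] roll/45deg -0.028 rows>= 1.6
lean xy [0.076 0.014]
world +x in tool [-0.02   0.997  0.076]
world +y in tool [1.    0.019 0.014]
along lean in tool [0.164 0.983 0.077]
up in tool [ 0.013  0.076 -0.997]
```

Emit:
{"api": "apply_moves", "payload": {
  "deltas": [
    {"xyz": [-0.05,-0.3,0],"roll": 0,"claw": 0},
    {"xyz": [-0.04,-0.3,0],"roll": 0,"claw": 0},
    {"xyz": [0,-0.04,0],"roll": 0,"claw": 0},
    {"xyz": [0,0,0.15],"roll": 0,"claw": 0},
    {"xyz": [0,0,0.1],"roll": 0,"claw": 0},
    {"xyz": [0,0,0.04],"roll": 0,"claw": 0},
    {"xyz": [0,0,0.03],"roll": 0,"claw": 0},
    {"xyz": [0,0,0.03],"roll": 0,"claw": 0},
    {"xyz": [0,0,0.03],"roll": 0,"claw": 0},
    {"xyz": [0,0,0.03],"roll": 0,"claw": 0}
  ]
}}

```text
time: 62.82
position: [0.5119, -0.2119, 0.0557]
tcp_rot: [3.054, -0.013, 1.591]
ft_force: [-2.4, 5.3, 16.6]
finger_gap: 0.0
```

```bash
python3 - <<'E'
from h import *
go(*W(-.047,0,.0555),1.613);lean()
E
```

```text
pos [ 0.5119 -0.2119  0.0557] rot [ 3.054 -0.013  1.591] F [-2.4  5.3 16.6] gap 0.0 t 62.82
tool delta /100mm [-0.006 -0.062 -0.004] roll/45deg -0.028 rows>= 0.2
lean xy [0.087 0.015]
world +x in tool [-0.02   0.996  0.087]
world +y in tool [1.    0.019 0.015]
along lean in tool [0.153 0.984 0.088]
up in tool [ 0.013  0.087 -0.996]
```

Emit:
{"api": "apply_moves", "payload": {
  "deltas": [
    {"xyz": [0,0.08,0.04],"roll": 0,"claw": 0},
    {"xyz": [0,0.1,0.04],"roll": 0,"claw": 0},
    {"xyz": [0,0.1,0.04],"roll": 0,"claw": 0},
    {"xyz": [0,0.1,0.04],"roll": 0,"claw": 0},
    {"xyz": [0,0.1,0.04],"roll": 0,"claw": 0},
    {"xyz": [0,0.1,0.04],"roll": 0,"claw": 0},
    {"xyz": [0,0.1,0.04],"roll": 0,"claw": 0},
    {"xyz": [0,0.1,0.04],"roll": 0,"claw": 0},
    {"xyz": [0,0.1,0.04],"roll": 0,"claw": 0},
    {"xyz": [0,0.1,0.04],"roll": 0,"claw": 0}
  ]
}}

```text
time: 63.65
position: [0.6351, -0.2089, 0.0557]
tcp_rot: [3.034, -0.008, 1.6]
ft_force: [-14.3, -0.6, 19.8]
finger_gap: 0.0001
```

```bash
python3 - <<'E'
from h import *
go(*W(.059,0,.0555),1.613);lean()
E
```

```text
pos [ 0.6351 -0.2089  0.0557] rot [ 3.034 -0.008  1.6  ] F [-14.3  -0.6  19.8] gap 0.0001 t 63.65
tool delta /100mm [ 0.014 -0.234 -0.023] roll/45deg -0.016 rows>= 0.6
lean xy [0.108 0.011]
world +x in tool [-0.029  0.994  0.108]
world +y in tool [1.    0.028 0.011]
along lean in tool [0.072 0.992 0.108]
up in tool [ 0.008  0.108 -0.994]
```

Emit:
{"api": "apply_moves", "payload": {
  "deltas": [
    {"xyz": [0,0,-0.05],"roll": 0,"claw": 0},
    {"xyz": [0,0.01,-0.3],"roll": 0,"claw": 0},
    {"xyz": [0,0.02,-0.35],"roll": 0,"claw": 0},
    {"xyz": [0,0.02,-0.35],"roll": 0,"claw": 0},
    {"xyz": [0.2,-0.35,0],"roll": 0,"claw": 0},
    {"xyz": [0.2,-0.35,0],"roll": 0,"claw": 0},
    {"xyz": [0.2,-0.35,0],"roll": 0,"claw": 0},
    {"xyz": [0.2,-0.35,0],"roll": 0,"claw": 0},
    {"xyz": [0.2,-0.35,0],"roll": 0,"claw": 0},
    {"xyz": [0,0,0],"roll": 0,"claw": 0}
  ]
}}

```text
time: 64.48
position: [0.451, -0.1115, 0.145]
tcp_rot: [3.03, -0.005, 1.605]
ft_force: [-1.0, 0.6, -2.0]
finger_gap: 0.0
```

Emit:
{"api": "apply_moves", "payload": {
  "deltas": [
    {"xyz": [-0.1,-0.38,-0.05],"roll": 0,"claw": 0},
    {"xyz": [0,-0.3,-0.05],"roll": 0,"claw": 0},
    {"xyz": [0,0,-0.05],"roll": 0,"claw": 0},
    {"xyz": [0,0,0],"roll": 0,"claw": 0},
    {"xyz": [0,0,0],"roll": 0,"claw": 0},
    {"xyz": [0,0,0],"roll": 0,"claw": 0},
    {"xyz": [0,0,0],"roll": 0,"claw": 0},
    {"xyz": [0,0,0],"roll": 0,"claw": 0},
    {"xyz": [0,0,0],"roll": 0,"claw": 0},
    {"xyz": [0,0,0],"roll": 0,"claw": 0}
  ]
}}

```text
time: 65.32
position: [0.3861, -0.1202, 0.1499]
tcp_rot: [3.033, -0.009, 1.611]
ft_force: [-0.0, -0.2, -0.1]
finger_gap: 0.0003
```

```bash
python3 - <<'E'
from h import *
s=arm.sense();print(s["position"],s["ft_force"])
o=see("z1")
xs=np.arange(-.02,.026,.002)
for f in("top0","z1_top"):
    im=cv2.imread(f"pics/{f}.png")[:,:,::-1]
    for y in(.08,.05,.0,-.08):
        p=proj([W(x,y,.0555) for x in xs],"top")
        v=cv2.remap(im,p[:,0].astype(np.float32)[None],p[:,1].astype(np.float32)[None],cv2.INTER_LINEAR)[0].astype(int).mean(1)
        e=(v-v[0])/(v[-1]-v[0]);print(f,y,"edge at",np.interp(.5,np.maximum.accumulate(e),xs).round(4)*1000)
m=amber(o["top"])
for g in((.5398,.0257),(.5503,.123),(.4529,.1287)):
    x,i=fitflask(m,*g,.004);d=x-[.4951,.0782];c,s=np.cos(.118),np.sin(.118);print(x.round(4),i.round(2),"plate own",np.round([c*d[0]-s*d[1],s*d[0]+c*d[1]],4))
cv2.imwrite("pics/c10.png",cv2.resize(o["top"][110:270,160:460,::-1],(780,416),interpolation=cv2.INTER_CUBIC))
E
```

```text
[ 0.3861207  -0.12022815  0.14987299] [-0.03212671 -0.22345113 -0.07221416]
top0 0.08 edge at -4.3
top0 0.05 edge at -3.0
top0 0.0 edge at -3.6
top0 -0.08 edge at -2.7
z1_top 0.08 edge at -1.2
z1_top 0.05 edge at -2.4
z1_top 0.0 edge at -2.3
z1_top -0.08 edge at -2.1
[0.5385 0.0279] 0.57 plate own [ 0.049  -0.0448]
[0.5503 0.1229] 0.62 plate own [0.0495 0.0509]
[0.4517 0.1294] 0.56 plate own [-0.0491  0.0458]
```

View pics/c10.png

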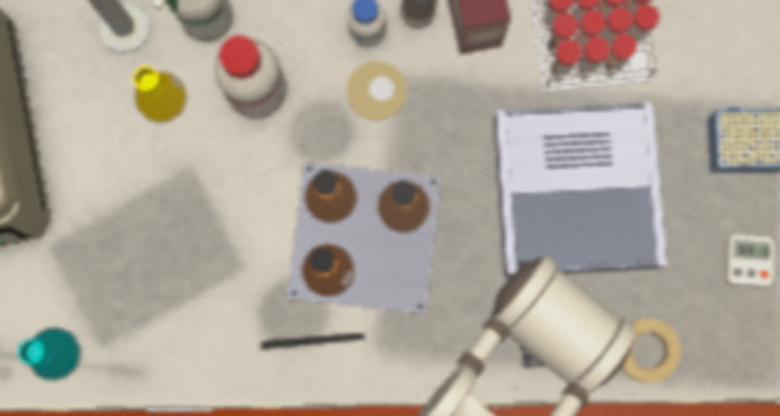

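```bash
python3 - <<'E'
import cv2
a=cv2.imread("pics/z1_side.png");cv2.imwrite("pics/c11.png",cv2.resize(a[165:275,280:390],(660,600),interpolation=cv2.INTER_CUBIC))
E
```

```text
(no output)
```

View pics/c11.png

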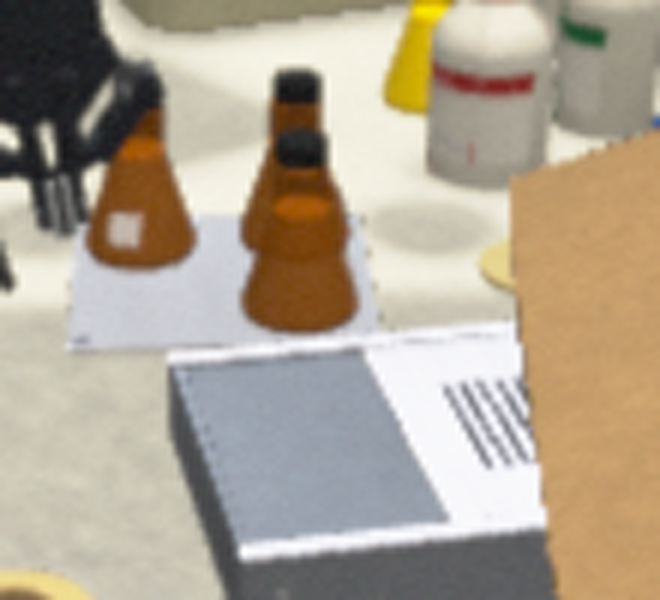

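The side view shows all three flasks stoppered and upright on the plate. The cover is shut, with its edge in the same place as in the first picture, and the gripper is clear. I'm handing in.

```bash
python3 -c "
from cell import arm
print(arm.finish_job())"
```

```text
the job is handed in; nothing more can be done
None
```

The job is handed in at about 65 s. I dragged the cover open, set a stopper in each of the three amber flasks (there was no fourth), stood them on the plate and slid the cover shut over the one spare stopper.

**Last checks:**
- **Stoppers:** side pictures taken after each stopper was set show the head sitting at rim height. The final pictures show all three flasks closed and upright.
- **Plate:** the measured foot positions put every flask on the plate, with at least about 8 mm to its edge.
- **Cover:** the shut edge is within 1–3 mm of where it was in the first picture, and the drag ended against the stop.
- **Bystanders:** nothing else looks moved, judging by eye.

**What did not go smoothly or did not agree:**
- **Cover opening:** measured in the picture, the open cover looked 2–4 mm short of fully open. A second drag slid across it without moving it, so I took it to be at its stop.
- **Tool tilt:** the tool tilted during the drags. I straightened it by pushing lightly against the station's fixed walls and, once, the edge of the open cover. One of those pushes read about 44 N sideways on the fingertips.
- **First grip:** my first grip on a flask was too low, on its cone, so I opened and regripped higher.
- **Knocked flask:** one flask was found knocked aside about 5 cm during the run. I measured it again before closing it.
- **Final fit:** the top-view outline fit of the closed flasks is weaker than before (0.56–0.62), probably because the dark stoppers hide part of the amber. In the last full side-view fit, one flask was partly hidden, so its position there was not usable.

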